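Stow the camp kitchen kit and shut the stayed lid of the chest

TASK

Pack the camp kit that lies loose on the rubber mat (whichever of the black funnel, the aluminium mess kit, the orange scraper and the aluminium tin with a knob are there) into the chest's pulled-out upper tray, then slide the tray fully home. Then lift the knee of the folding lid stay past centre to unlock it, lower the lid, and press its front edge down until the spring catch snaps and holds it fully shut. Leave the coffee pot, the mug and the little glass shaker standing where they are.

Things in the scene. Friction and masses are not known exactly. Their poses are not given: they have to be found in the camera images.
- chest: Fixed steel chest 230 (x) x 300 (y) x 130 high without lid. Origin: centre of its underside. Axes: -x its front (the tray slides out that way), +x the hinge side, +y the end with the folding stay (nearest the robot), z up. Lid hinge along y at x 115, z 130. Front wall only 76 high. tray_in, tray_front and stay_pivot share these axes. Shut lid: 34 deep, its top mat 168 above the chest's underside.
- tray (a joint): Slide of the upper tray on its runners: 0 = fully home, 0.13 = fully out; it starts 0.09 to 0.13 out and moves with about 1.5 N friction. Push on the middle of its front panel to send it home.
- tray_in (a point): Centre of the tray's inner floor (moves with the tray, 85 above the chest's underside). The inside measures 209 (x) x 270 (y), walls 3 thick and 31 high above the inner floor; nothing packed may rise more than 75 above the inner floor or the lid will not shut.
- tray_front (a point): Middle of the outer face of the tray's front panel, a grey panel 296 (y) x 46 high (from 1 below to 45 above the tray's underside; this point is 22 above that underside). The face looks to the chest's -x, at chest x -114 when home. Near its top a small pull lip 100 long sticks out 6 mm farther.
- lid (a joint): Lid hinge, rad: 0 = open, 75 degrees up, locked by its stay; grows as the lid comes down; 1.309 = fully shut. Stiff (0.75 N m friction), so the lid stays where it is left. From about 1.22 a spring catch resists: 5 to 12 N down on the front pushes it through, then it holds the lid at about 1.30. Lid mass 0.6 kg. The locked stay holds the lid rigidly: do not force it.
- stay_knee_joint (a joint): Knee of the folding stay: 0 = locked (straight and 0.2 rad beyond centre, resting on its stop), about 0.2 = in line (centre), larger = unlocked and folding; about 3.0 when the lid is shut.
- stay_knee (a point): Grip point on the knee bar: black level bar, 14 diameter, 78 long, parallel to the lid hinge, from chest y 160 to 238 (this point: on its axis, chest y 210). It moves on a circle of radius 88 about stay_pivot in the chest's x-z plane. Locked, it lies above and behind the pivot (+x); lift it up and forward (-x) along the circle 10 mm or more to unlock. Can be pinched from above.
- stay_pivot (a point): Fixed pivot of the stay's lower link on the chest's +y end, given at chest y 210, level with the knee bar's grip point (chest x -20, z 110). Carrying the unlocked knee bar on over the top of its circle and down to the front folds the stay and pulls the lid down; lid shut, the bar lies about level in front (-x) of the pivot.
- lid_front (a point): Point on top of the lid's rubber mat, in the middle along its length, 195 from the hinge (35 behind the front edge): the place to press. With the lid shut it lies at chest x = -80, y = 0, z = 168.
- funnel_center (a point): Black plastic funnel standing mouth down: mouth 80 diameter, cone 32 high, above it a straight spout 17 diameter from 33 up to the top at 66. Grip the spout. Origin: the point half-way up on its upright axis; z up. 60 g.
- mess_kit_center (a point): Round aluminium mess kit with its lid on: 99 diameter, body 40 high; on top an arched strap handle along its own x axis, 56 long, 12 wide, its bar from 62 to 68 high, open beneath. Grip the strap across its 12 mm width. Origin: the point half-way up on its upright axis; z up. 220 g.
- scraper_center (a point): Orange plastic scraper lying flat along its own x axis, 130 long: handle from x = -65 to +15, 26 wide, 22 high; then a blade widening to 60 at x = +33 to +65, 6 to 10 thick. Origin: middle of the length, 11 above its underside; z up. Grip the handle across its width at about x = -20. 80 g.
- tin_center (a point): Rectangular aluminium tin 90 (x) x 52 (y) x 36 high with an upright black round knob, 18 diameter, 28 tall, in the middle of its top (knob top at 64). Grip the knob. Origin: the point half-way up on its upright axis; z up. 160 g.
- coffee_pot: White enamel coffee pot with black handle, 120 diameter, 168 high. Origin: centre of its underside. Stays where it is.
- mug: White mug, 82 diameter, 80 high. Origin: centre of its underside. Stays where it is.
- shaker: Small glass shaker with steel cap, 38 diameter, 60 high, among the kit. Origin: centre of its underside. Stays where it is.
Things that resemble listed ones, but are neither listed nor needed, are in the scene too. Several things look just like the part that bears funnel_center: the one meant starts farthest from the robot's base.

How it is judged (in metres and radians):
On the way, in this order (a step that is already met when the one before it is completed fails the run):
1. all the loose kit lies in the tray (x of funnel_center in the frame of tray_in between -0.105 and 0.105 m and y of funnel_center in the frame of tray_in between -0.136 and 0.136 m and z of funnel_center in the frame of tray_in between 0 and 0.06 m and x of mess_kit_center in the frame of tray_in between -0.105 and 0.105 m and y of mess_kit_center in the frame of tray_in between -0.136 and 0.136 m and z of mess_kit_center in the frame of tray_in between 0 and 0.06 m and x of scraper_center in the frame of tray_in between -0.105 and 0.105 m and y of scraper_center in the frame of tray_in between -0.136 and 0.136 m and z of scraper_center in the frame of tray_in between 0 and 0.06 m and x of tin_center in the frame of tray_in between -0.105 and 0.105 m and y of tin_center in the frame of tray_in between -0.136 and 0.136 m and z of tin_center in the frame of tray_in between 0 and 0.06 m), for 0.2 s.
2. the tray is slid home with the kit in it (all of step 1 and value of joint tray below 0.006 m), for 0.2 s.
3. the stay's knee is lifted past centre (value of joint stay_knee_joint above 0.35 rad), for 0.1 s.
4. the lid is lowered and pressed until the catch holds it shut (value of joint lid above 1.275 rad and value of joint tray below 0.006 m), for 0.2 s.
At the end, for the whole second after the job is handed in: All kit present has its centre inside the tray walls and under 60 mm over its floor; tray within 6 mm of home; lid joint above 1.275 (shut 1.309, held by the catch); pot, mug and shaker upright within 50 mm of where they began (all of step 1 and all of step 4 and distance of each of coffee_pot, mug, shaker from where it was at the start of the episode below 0.05 m and angle between each of coffee_pot, mug, shaker's own z axis and vertical below 0.3 rad); the robot touches nothing.
It fails at once if the coffee pot is tipped over (angle between coffee_pot's own z axis and vertical above 0.5 rad).
It fails at once if the lid is brought down while the tray is still out (value of joint lid above 0.6 rad and value of joint tray above 0.02 m).
Of funnel, mess_kit, scraper, tin only 3 to 4 are there at a start; the rules pass over those that are not, and their reading is None.
At some moment in a run one of funnel, mess_kit, scraper, tin may be knocked a few centimetres aside while the robot is not near it.
Once in a run the grip may slacken for a moment while it holds something.
It also fails if it takes over 208 s, if anything falls off the work surface, if the arm or the gripper's body presses on something with over 40 N, if the wrist force passes 120 N, or if a joint passes its speed limit or range.

ROBOT

A 6-joint arm with a two-finger parallel gripper is mounted at the origin on the work surface. World frame = base frame: x ahead of the robot, y to its left, z up, the work surface at z = 0. Lengths are in mm, angles in rad, forces in N, time in s.
With the tool pointing down it reaches from about 275 to 1000 mm from the base axis. Payload 8.4 kg.
Tool frame: the origin (TCP) lies at the very end of the fingers, on their centre line; the grasp point (between the pads) lies 19 mm behind it; z points along the fingers, x is the direction in which the jaws open and shut, and the axes are right-handed (so a half turn about z gives the same grasp; the last joint's range is limited). The gripper opens to 85 mm and grips with 20 to 120 N. Pads are 22 mm wide; open, the fingers measure 114 mm over their backs; the gripper's body (76 mm by 85 mm) begins 54 mm behind the grasp point. The pads swing forward as they close: fully open they stand 13 mm farther back than shut.
Start: joints at [-1.275, 0.353, 1.633, -0, 1.155, -0.002], TCP at [183.384, -597.493, 194.381] pointing down, gripper open.
Joint ranges: [-2.63, 2.63], [-0.92, 2.1], [0.06, 2.66], [-1.3, 4.44], [0, 2.69], [-3.02, 3.02]. Speed limits (rad/s): [2.22, 2.22, 2.79, 3.14, 3.14, 3.14].

INTERFACE

Orientations are given as [roll, pitch, yaw] about the fixed x, y, z axes, in that order (R = Rz(yaw) Ry(pitch) Rx(roll)).
In Python, from rig import r gives the robot as it stands.
- The arm moves only by the tool arm_command, never from a script. Its argument "targets" is a list of rows, each a list of 6 numbers: the shift along the tool's x, y, z in m, then the turn, a rotation vector about the tool's x, y, z in rad. A call has 1 to 20 rows; each row shifts and turns the commanded pose from where the row before left it, along the tool's axes as they then stand; what a row does not reach is not made up. A row lasts 1/12 s, in which the tool goes at most 41.7 mm and 7.16 degrees, less where a joint would pass 70% of its speed; a pose out of reach is approached as far as the arm can. A call is refused whole if a number of a shift passes 0.0417 or a number of a turn 0.125, either way. A call with a gripper value outside its range is refused whole. "fingers" is the finger opening in m, from 0 to 0.0854, set as the call begins (left out, the last holds). The fingers move at their own pace and stop on an object; "squeeze" is the grip in N (left out, the last holds). Time passes only in rows, so rows that do not move let the fingers close. It gives the time, the measured TCP pose, the force and the opening at its end, in the units of the state.
- r.sense(): the state, without advancing time (a new reading comes with each control period).
- r.grab_frame(name): name is "scene" or "top" or "wrist"; returns a dict with "image" (400x640x3 uint8, blue, green, red), "fx", "fy", "cx", "cy" (pixels), "xyz" and "orientation" of the camera in the world. Camera axes: x right, y down, z forward; pixel columns grow to the right and rows downward; lengths in mm; the calibration is good to about 2 mm. A picture is of the moment at which its call begins. There is no depth.
- r.sign_off(): hands the job in, once; it reports no verdict.
The state is a dict: "clock": time; "qpos": joint angles; "qvel": joint speeds; "joint_efforts": joint torques, N m; "eef_pos": TCP position; "tcp_rot": TCP orientation; "contact_force": force on the tool from outside, world axes, zero at the start; "wrist_torque": the same for the moment, N m; "opening": opening from 0.0 (shut) to 1.0 (fully open).
Only numpy, scipy, OpenCV 4.12 (cv2) and the standard library are available. Lean on these libraries where they do the work, as an engineer would, in place of code of your own. Each camera call takes 0.05 s, during which the arm holds its last target.

## Working session

There is one attempt and no reset: what is moved stays moved. The work goes in short steps, Python scripts to look and compute and a tool call to move; the robot and the scene stay as the last step left them, time stands still between calls to the robot, and variables do not carry over. Pictures are saved under pics/ and viewed, and the job is handed in when it is done.

Besides the shell and the picture viewer there is one more tool, called after "Call:" by a JSON object that holds its "name" and its "arguments", one argument or row to a line. arm_command: Moves the arm, as the interface text tells. Its arguments: {"type":"object","properties":{"targets":{"type":"array"},"fingers":{"type":"number"},"squeeze":{"type":"number"}},"required":["targets"]}

```bash
mkdir -p pics; ls; cat > h.py <<'E'
import numpy as np, cv2
from rig import r
from scipy.spatial.transform import Rotation as R
def rot(o):
    o=np.array(o,float)
    if o.shape==(3,3): return o
    if o.size==4: return R.from_quat(o).as_matrix()
    return R.from_euler('xyz',o).as_matrix()
def ray(f,u,v):
    d=rot(f['orientation'])@np.array([(u-f['cx'])/f['fx'],(v-f['cy'])/f['fy'],1.]); return np.array(f['xyz'],float),d
def onz(f,u,v,z):
    o,d=ray(f,u,v); return o+d*(z-o[2])/d[2]
def proj(f,p):
    q=rot(f['orientation']).T@(np.array(p,float)-np.array(f['xyz'])); return (f['cx']+f['fx']*q[0]/q[2], f['cy']+f['fy']*q[1]/q[2])
def tri(f1,a,f2,b):
    o1,d1=ray(f1,*a);o2,d2=ray(f2,*b);d1/=np.linalg.norm(d1);d2/=np.linalg.norm(d2)
    A=np.stack([d1,-d2],1);t=np.linalg.lstsq(A,o2-o1,rcond=None)[0]
    p,q=o1+d1*t[0],o2+d2*t[1]; return (p+q)/2,np.linalg.norm(p-q)
def delta(px,py,pz):
    "world target -> total shift in tool axes"
    s=r.sense(); M=rot(s['tcp_rot']); return M.T@(np.array([px,py,pz])-np.array(s['eef_pos']))
E
python3 - <<'E'
from h import *
for n in ('scene','top','wrist'):
    f=r.grab_frame(n); cv2.imwrite(f'pics/{n}0.png',f['image']); print(n,{k:v for k,v in f.items() if k!='image'})
    import pickle; pickle.dump(f,open(f'pics/{n}0.pkl','wb'))
print(r.sense())
E
```

```text
pics
scene {'fx': 467.9428614642415, 'fy': 467.9428614642415, 'cx': 317.40494393947705, 'cy': 201.7147283268933, 'xyz': array([1368.77504339,  296.37914761,  959.77585627]), 'orientation': array([-2.24838946, -0.01570451,  1.93810912])}
top {'fx': 508.9530902359951, 'fy': 508.9530902359951, 'cx': 324.03935791988494, 'cy': 200.42749916999378, 'xyz': array([ 452.06407329,   -4.87796429, 1491.27509808]), 'orientation': array([-3.08548817e+00,  1.24450109e-03, -1.59902052e+00])}
wrist {'fx': 293.5075420006308, 'fy': 293.5075420006308, 'cx': 319.3017725008058, 'cy': 201.95223950661057, 'xyz': array([ 259.48661377, -573.17653857,  374.25754055]), 'orientation': array([ 2.82302161e+00,  5.58806660e-05, -1.27267945e+00])}
{'clock': 0.15, 'qpos': array([-1.27536921e+00,  3.53484728e-01,  1.63397510e+00,  1.43507161e-05,
        1.15522006e+00, -2.38935607e-03]), 'qvel': array([ 1.18846221e-03,  1.74415899e-04, -2.50404702e-03, -6.83597404e-05,
        6.80121424e-04,  3.50307452e-04]), 'joint_efforts': array([ 1.08335138e-03, -6.05633211e+01, -3.42338133e+01, -3.57631279e-06,
        6.17717931e-03,  2.49481980e-05]), 'eef_pos': array([ 183.2853685 , -597.08389229,  193.83182706]), 'tcp_rot': array([-3.14157693e+00,  1.08719281e-03, -1.27298565e+00]), 'contact_force': array([-0.24265736,  0.81583818, -0.00596746]), 'wrist_torque': array([-0.03614134, -0.03084085,  0.00414082]), 'opening': 0.999819156193497}
```

View pics/scene0.png

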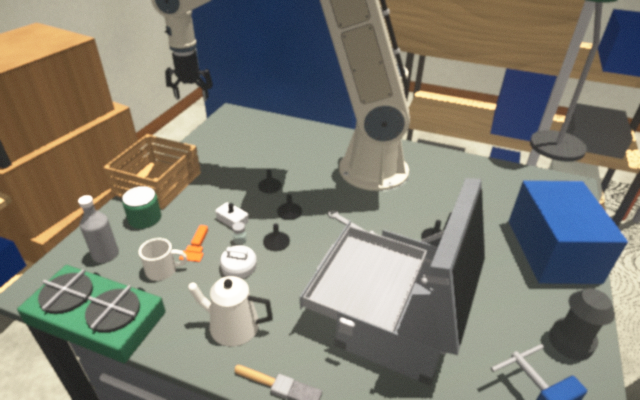

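View pics/top0.png

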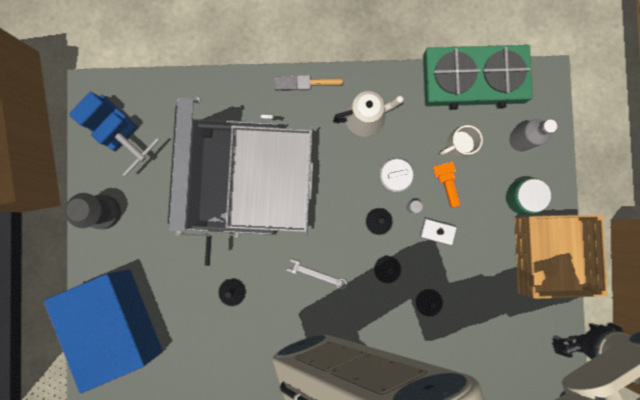

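View pics/wrist0.png

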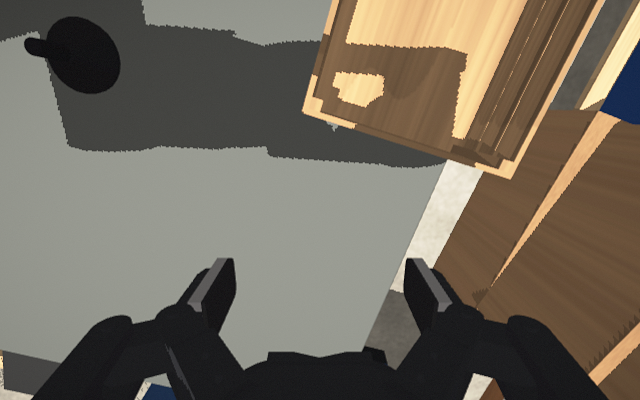

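Funnel look-alikes in top view: (379,221), (387,269), (428,302) and (232,292). I'll measure their distances and all the items.

```bash
cat >> h.py <<'E'
import pickle
def blob(img,mask,amin=60):
    n,l,s,c=cv2.connectedComponentsWithStats(mask.astype(np.uint8)); return [(s[i,4],tuple(s[i,:4]),c[i].round(1)) for i in range(1,n) if s[i,4]>=amin]
E
python3 - <<'E'
from h import *
f=pickle.load(open('pics/top0.pkl','rb')); im=f['image']
for c in [(379,221),(387,269),(428,302),(232,292)]:
    p=onz(f,*c,20); print(c,p.round(0),np.hypot(*p[:2]).round(0))
hsv=cv2.cvtColor(im,cv2.COLOR_BGR2HSV)
print('orange',[(a,b,c,onz(f,*c,11).round(0)) for a,b,c in blob(im,(hsv[...,0]<14)&(hsv[...,1]>200)&(hsv[...,2]>150))])
print('chest',[ (n,onz(f,*c,z).round(0)) for n,c,z in [('kit',(396,176),40),('tin',(438,231),36),('shaker',(416,206),60),('pot',(369,103),168),('mug',(466,141),80),('tray_bl',(233,128),116),('tray_fr',(311,130),116),('tray_fr2',(310,230),116),('tray_bl2',(231,230),116),('knee',(208,250),190)]])
a=im[110:260,160:330]; b=im[140:320,350:480]
cv2.imwrite('pics/ca.png',cv2.resize(a,None,fx=4,fy=4,interpolation=cv2.INTER_CUBIC)); cv2.imwrite('pics/cb.png',cv2.resize(b,None,fx=3.3,fy=3.3,interpolation=cv2.INTER_CUBIC))
g=pickle.load(open('pics/scene0.pkl','rb'))['image'][180:390,290:500]
cv2.imwrite('pics/cs.png',cv2.resize(g,None,fx=2.8,fy=2.8,interpolation=cv2.INTER_CUBIC))
E
```

```text
(379, 221) [ 471. -162.   20.] 498.0
(387, 269) [ 332. -181.   20.] 378.0
(428, 302) [ 235. -295.   20.] 377.0
(232, 292) [279. 266.  20.] 386.0
orange []
chest [('kit', array([ 598., -213.,   40.])), ('tin', array([ 437., -328.,   36.])), ('shaker', array([ 509., -264.,   60.])), ('pot', array([ 780., -131.,  168.])), ('mug', array([ 686., -407.,   80.])), ('tray_bl', array([734., 237., 116.])), ('tray_fr', array([723.,  25., 116.])), ('tray_fr2', array([451.,  35., 116.])), ('tray_bl2', array([457., 248., 116.])), ('knee', array([407., 294., 190.]))]
```

View pics/ca.png

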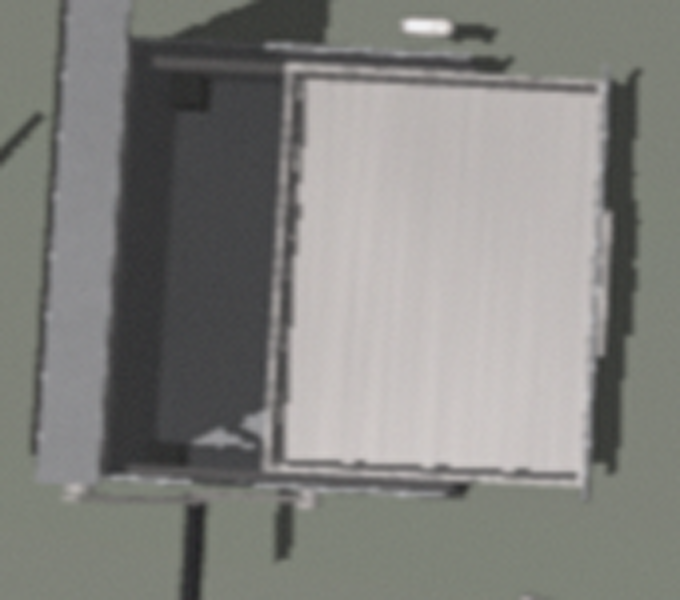

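View pics/cb.png

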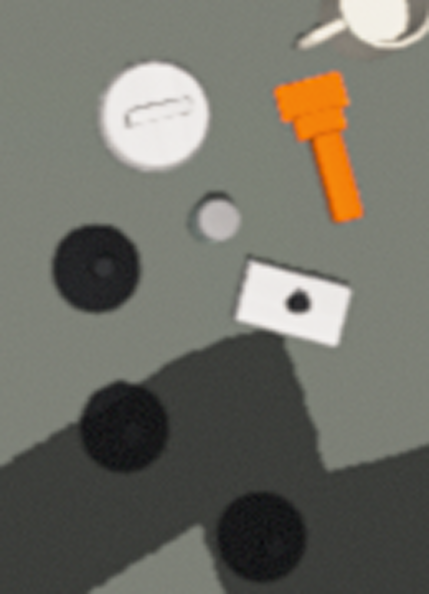

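View pics/cs.png

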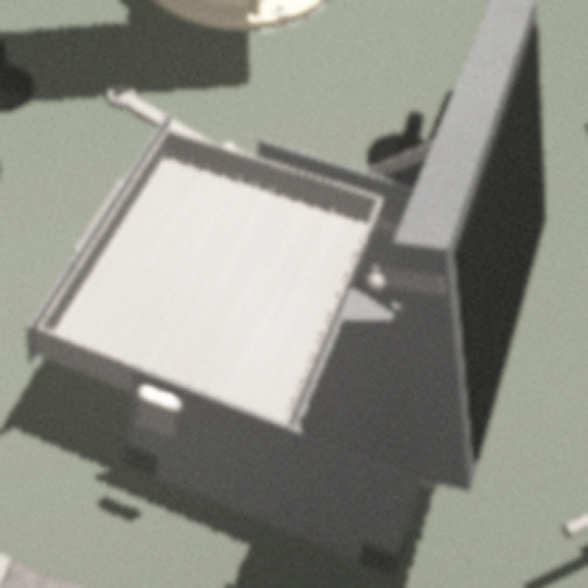

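```bash
python3 - <<'E'
from h import *
f=pickle.load(open('pics/top0.pkl','rb')); im=f['image']
P={}
for n,c,z in [('BLfar',(285,65),116),('FRfar',(608,78),127),('FRnear',(588,490),127),('BLnear',(265,468),116),('lipfar',(610,212),125),('lipnear',(600,355),125),('innfar',(600,90),116),('innnear',(580,475),116)]:
    u=(160+(c[0]+.5)/4-.5,110+(c[1]+.5)/4-.5); P[n]=onz(f,*u,z); print(n,P[n].round(1))
d=P['FRfar']-P['FRnear'];print('len front',np.linalg.norm(d[:2]),'yaw',np.arctan2(d[1],d[0])-np.pi+np.pi/2*1)
d=P['BLfar']-P['BLnear'];print('len back',np.linalg.norm(d[:2]),np.arctan2(d[1],d[0]))
d=P['lipfar']-P['lipnear'];print('len lip',np.linalg.norm(d[:2]),np.arctan2(d[1],d[0]))
d=P['BLfar']-P['FRfar'];print(np.linalg.norm(d[:2]),np.arctan2(d[1],d[0]))
d=P['BLnear']-P['FRnear'];print(np.linalg.norm(d[:2]),np.arctan2(d[1],d[0]))
hsv=cv2.cvtColor(im,cv2.COLOR_BGR2HSV)
def rep(n,m,z,roi):
    mm=np.zeros(m.shape,np.uint8); x0,y0,x1,y1=roi; mm[y0:y1,x0:x1]=m[y0:y1,x0:x1]
    cs,_=cv2.findContours(mm,cv2.RETR_EXTERNAL,cv2.CHAIN_APPROX_NONE); c=max(cs,key=cv2.contourArea); hull=cv2.convexHull(c)
    rc=cv2.minAreaRect(hull); box=cv2.boxPoints(rc); W=np.array([onz(f,*b,z) for b in box])
    print(n,'ctr',onz(f,*rc[0],z).round(1),'box',W[:,:2].round(0).tolist(),'area',cv2.contourArea(c), rc)
H,S,V=[hsv[...,i].astype(int) for i in range(3)]
rep('scraper',(S>180)&(H<20)&(V>120),11,(425,155,465,212))
rep('kit',(V>150)&(S<40),40,(375,152,418,196))
rep('tin',(V>150)&(S<60),36,(418,212,462,250))
rep('funnel',(V<55),5,(362,200,398,240))
# tin/kits details
cv2.imwrite('pics/kt.png',cv2.resize(im[150:260,360:470],None,fx=5,fy=5,interpolation=cv2.INTER_CUBIC))
E
```

```text
BLfar [740.2 243.1 116. ]
FRfar [722.8  22.8 127. ]
FRnear [445.1  43.6 127. ]
BLnear [466.  261.5 116. ]
lipfar [631.9  23.9 125. ]
lipnear [535.4  33.3 125. ]
innfar [716.9  28.7 116. ]
innnear [455.3  49.1 116. ]
len front 278.50350506526024 yaw -1.6457067518857489
len back 274.8444073681012 -0.06709144251924652
len lip 96.92528779958539 -0.09633756428538655
220.99440600521734 1.4919354488172234
218.89079772398475 1.4751410800182423
scraper ctr [ 569.6 -367.8   11. ] box [[626.0, -326.0], [639.0, -384.0], [513.0, -409.0], [501.0, -352.0]] area 493.5 ((447.9118347167969, 185.14706420898438), (43.89894104003906, 20.130456924438477), 75.96376037597656)
kit ctr [ 601.4 -214.2   40. ] box [[603.0, -148.0], [668.0, -217.0], [600.0, -281.0], [535.0, -211.0]] area 837.5 ((396.25006103515625, 174.75001525878906), (32.52690887451172, 33.2340202331543), 45.0)
tin ctr [ 435.  -329.2   36. ] box [[422.0, -276.0], [474.0, -292.0], [448.0, -382.0], [396.0, -366.0]] area 571.5 ((438.45648193359375, 231.78839111328125), (32.851985931396484, 18.938203811645508), 14.931418418884277)
funnel ctr [ 470.9 -164.     5. ] box [[507.0, -130.0], [505.0, -200.0], [435.0, -198.0], [437.0, -128.0]] area 470.0 ((379.0, 221.0), (24.0, 24.0), 90.0)
```

View pics/kt.png

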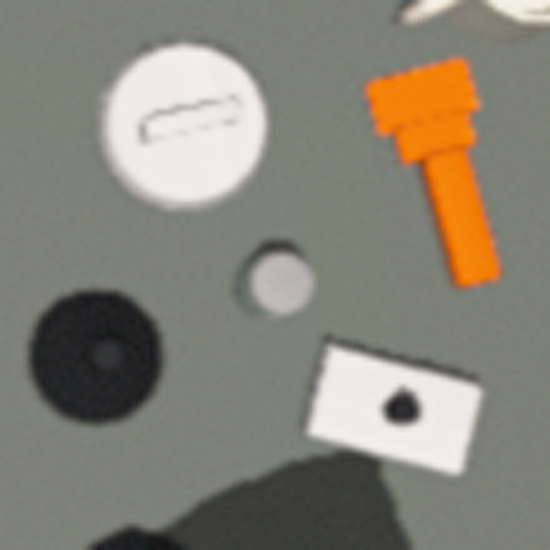

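Kit choice: funnel = (379,221), at 498 mm from the base; the other three are at 377–386 mm. The mess kit is at (396,175), the tin at (438,232) and the scraper at (448,185). All four are present. The close crop confirms them, with the shaker at (416,206) left alone. The scraper goes first.

```bash
cat >> h.py <<'E'
def plan(x,y,z,yawdeg=None):
    s=r.sense(); M=rot(s['tcp_rot']); p=np.array(s['eef_pos']); cy=np.arctan2(M[1,0],M[0,0])
    ty=cy if yawdeg is None else np.radians(yawdeg)
    d=(ty-cy+np.pi/2)%np.pi-np.pi/2 if yawdeg is not None else 0
    T=rot([np.pi,0,cy+d]); t=T.T@(np.array([x,y,z])-p)/1000
    rv=R.from_matrix(M.T@T).as_rotvec()
    print('pos',p.round(1),'yaw',np.degrees(cy).round(1),'| turn',rv.round(3),'rows>=',int(np.ceil(abs(rv).max()/.125)),'| shift m',t.round(4),'rows>=',int(np.ceil(np.linalg.norm(t)/.0417)),'clock',round(s['clock'],1),'q6',s['qpos'][5].round(2),'open',round(s['opening'],3),'F',np.round(s['contact_force'],1))
def snap(name,tag):
    f=r.grab_frame(name); cv2.imwrite(f'pics/{tag}.png',f['image']); pickle.dump(f,open(f'pics/{tag}.pkl','wb')); return f
E
python3 - <<'E'
from h import *
plan(480,-340,194)
E
```

```text
pos [ 183.3 -597.1  193.8] yaw -72.9 | turn [-0.     0.001 -0.   ] rows>= 1 | shift m [-1.587e-01 -3.591e-01 -2.000e-04] rows>= 10 clock 0.1 q6 -0.0 open 1.0 F [-0.2  0.8 -0. ]
```

Call:
{"name": "arm_command", "arguments": {
  "targets": [
    [-0.012,-0.028,0,0,0,0],
    [-0.012,-0.028,0,0,0,0],
    [-0.012,-0.028,0,0,0,0],
    [-0.012,-0.028,0,0,0,0],
    [-0.012,-0.028,0,0,0,0],
    [-0.012,-0.028,0,0,0,0],
    [-0.012,-0.028,0,0,0,0],
    [-0.012,-0.028,0,0,0,0],
    [-0.012,-0.028,0,0,0,0],
    [-0.012,-0.028,0,0,0,0],
    [-0.012,-0.028,0,0,0,0],
    [-0.012,-0.028,0,0,0,0],
    [-0.012,-0.028,0,0,0,0],
    [0,0,0,0,0,0]
  ],
  "fingers": 0.0854,
  "squeeze": 40
}}

```text
clock: 1.32
eef_pos: [489.0, -338.4, 194.2]
tcp_rot: [-3.14, 0.001, -1.27]
contact_force: [0.5, -0.7, 0.6]
opening: 1.002
```

```bash
python3 - <<'E'
from h import *
f=snap('wrist','w1'); im=f['image']
hsv=cv2.cvtColor(im,cv2.COLOR_BGR2HSV); H,S,V=[hsv[...,i].astype(int) for i in range(3)]
m=((S>180)&(H<18)&(V>100)).astype(np.uint8)
cs,_=cv2.findContours(m,cv2.RETR_EXTERNAL,cv2.CHAIN_APPROX_NONE)
for c in cs:
    if cv2.contourArea(c)<300: continue
    W=np.array([onz(f,*p[0],15) for p in c],np.float32)[:,:2]
    rc=cv2.minAreaRect(W); print(cv2.boundingRect(c),rc,cv2.boxPoints(rc).round(0).tolist())
plan(545,-373,60)
E
```

```text
Traceback (most recent call last):
cv2.error: OpenCV(4.12.0) /io/opencv/modules/imgproc/src/convhull.cpp:143: error: (-215:Assertion failed) total >= 0 && (depth == CV_32F || depth == CV_32S) in function 'convexHull'
```

View pics/w1.png

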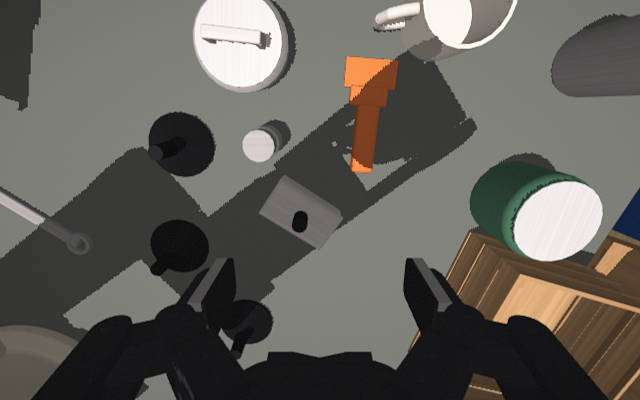

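The wrist view shows the kit (240,40), scraper (370,115), tin (300,210), shaker (258,145) and target funnel (182,145).

```bash
python3 - <<'E'
from h import *
f=pickle.load(open('pics/w1.pkl','rb')); im=f['image']
pts={'handle_end':((351,170),(373,173),15),'handle_mid':((356,140),(376,141),22),'handle_top':((361,108),(380,109),22),'blade_far':((346,57),(398,59),8),'tinA':((259,214),(281,176),36),'tinB':((343,207),(320,250),36),'strapend':((202,38),(265,40),66)}
for n,(a,b,z) in pts.items():
    A,B=onz(f,*a,z),onz(f,*b,z); print(n,A.round(0),B.round(0),'mid',((A+B)/2).round(1),np.linalg.norm(A-B).round(0))
print('kit body', onz(f,240,43,40).round(0),'spout top',onz(f,157,152,66).round(0))
plan(545,-373,60)
E
```

```text
handle_end [ 504. -375.   15.] [ 508. -402.   15.] mid [ 506.2 -388.5   15. ] 28.0
handle_mid [ 541. -367.   22.] [ 547. -390.   22.] mid [ 543.9 -378.9   22. ] 24.0
handle_top [ 577. -361.   22.] [ 582. -382.   22.] mid [ 579.4 -371.4   22. ] 22.0
blade_far [ 624. -328.    8.] [ 639. -385.    8.] mid [ 631.7 -356.3    8. ] 59.0
tinA [ 422. -281.   36.] [ 476. -295.   36.] mid [ 449.  -287.9   36. ] 56.0
tinB [ 461. -377.   36.] [ 397. -368.   36.] mid [ 429.1 -372.2   36. ] 65.0
strapend [ 590. -192.   66.] [ 606. -248.   66.] mid [ 597.8 -220.1   66. ] 59.0
kit body [ 599. -219.   40.] spout top [ 470. -166.   66.]
pos [ 487.2 -339.8  194.1] yaw -72.8 | turn [-0.  0. -0.] rows>= 1 | shift m [ 0.0489 -0.0454  0.1341] rows>= 4 clock 1.4 q6 0.66 open 1.001 F [-0.6 -1.2 -0.2]
```

```bash
python3 - <<'E'
from h import *
plan(549,-377,4,-75.6)
E
```

```text
pos [ 487.2 -339.8  194.1] yaw -72.8 | turn [-0.    0.    0.05] rows>= 1 | shift m [ 0.0514 -0.0506  0.1901] rows>= 5 clock 1.4 q6 0.66 open 1.001 F [-0.6 -1.2 -0.2]
```

Call:
{"name": "arm_command", "arguments": {
  "targets": [
    [0,0,0,0,0,0.05],
    [0.017,-0.017,0.03,0,0,0],
    [0.017,-0.017,0.03,0,0,0],
    [0.0174,-0.0166,0.03,0,0,0],
    [0,0,0.03,0,0,0],
    [0,0,0.03,0,0,0],
    [0,0,0.02,0,0,0],
    [0,0,0.01,0,0,0],
    [0,0,0.01,0,0,0],
    [0,0,0,0,0,0]
  ],
  "fingers": 0.06
}}

```text
clock: 2.2
eef_pos: [546.1, -379.0, 3.0]
tcp_rot: [3.14, 0.001, -1.324]
contact_force: [-1.0, 0.5, 0.5]
opening: 0.703
```

Call:
{"name": "arm_command", "arguments": {
  "targets": [
    [0,0,0,0,0,0],
    [0,0,0,0,0,0],
    [0,0,0,0,0,0],
    [0,0,0,0,0,0],
    [0,0,0,0,0,0],
    [0,0,0,0,0,0],
    [0,0,0,0,0,0],
    [0,0,0,0,0,0]
  ],
  "fingers": 0.0,
  "squeeze": 50
}}

```text
clock: 2.87
eef_pos: [547.3, -379.0, 4.5]
tcp_rot: [-3.142, -0.0, -1.323]
contact_force: [0.3, -0.6, -0.4]
opening: -0.0
```

```bash
python3 - <<'E'
from h import *
f=snap('wrist','w2');g=snap('scene','s2')
cv2.imwrite('pics/s2c.png',cv2.resize(g['image'][150:350,100:360],None,fx=3,fy=3))
E
```

```text
(no output)
```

View pics/w2.png

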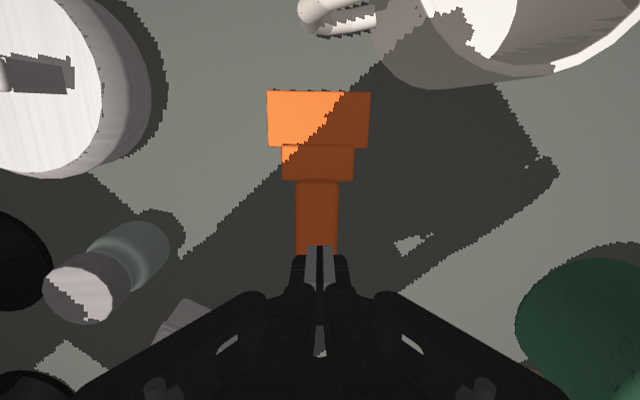

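View pics/s2c.png

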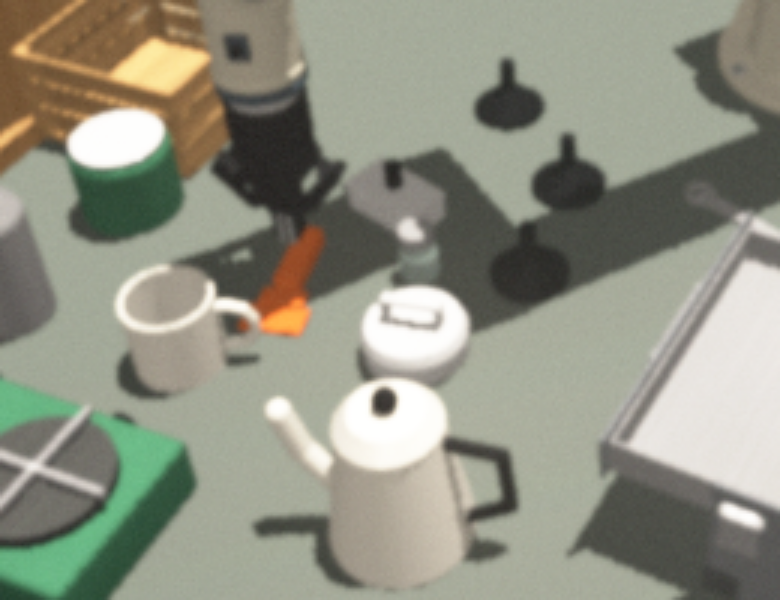

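```bash
python3 - <<'E'
from h import *
f=pickle.load(open('pics/w2.pkl','rb')); s=r.sense(); print(s['eef_pos'],s['opening'],'tcp px',proj(f,s['eef_pos']), proj(f,np.array(s['eef_pos'])+[0,0,19]))
for n,a,b,z in [('blade end',(267,92),(371,93),8),('bladestart',(268,147),(368,148),8),('step',(298,181),(339,181),20),('h',(297,250),(337,250),20)]:
    A,B=onz(f,*a,z),onz(f,*b,z); print(n,A.round(0),B.round(0),((A+B)/2).round(0),np.linalg.norm(A-B).round())
E
```

```text
[ 547.26519386 -378.92671141    4.3811181 ] 0.0021172872135390274 tcp px (np.float64(319.82350159635064), np.float64(230.75671469431052)) (np.float64(319.9154362746456), np.float64(243.44788350840392))
blade end [ 624. -329.    8.] [ 638. -386.    8.] [ 631. -357.    8.] 59.0
bladestart [ 594. -335.    8.] [ 608. -393.    8.] [ 601. -364.    8.] 60.0
step [ 581. -357.   20.] [ 587. -380.   20.] [ 584. -369.   20.] 24.0
h [ 538. -367.   20.] [ 544. -391.   20.] [ 541. -379.   20.] 25.0
```

```bash
python3 - <<'E'
from h import *
f=pickle.load(open('pics/w2.pkl','rb')); g=pickle.load(open('pics/s2.pkl','rb'));s=r.sense()
print(tri(f,(318,250),g,(196.7,230.7)))
for h in (0,10,20,30,40): print(h,proj(g,np.array([547,-379,4.4+h])),proj(f,np.array([547,-379,4.4+h])))
cv2.imwrite('pics/s2d.png',cv2.resize(g['image'][190:260,160:240],None,fx=8,fy=8,interpolation=cv2.INTER_CUBIC))
cv2.imwrite('pics/w2d.png',cv2.resize(f['image'][200:360,220:420],None,fx=3.5,fy=3.5,interpolation=cv2.INTER_CUBIC))
E
```

```text
(array([ 550.90951399, -377.3939434 ,   38.15444927]), np.float64(1.5463229344767464))
0 (np.float64(198.8376699279558), np.float64(238.0292188416556)) (np.float64(319.8321616822893), np.float64(231.14547985112537))
10 (np.float64(198.35085952083912), np.float64(235.54511589219175)) (np.float64(319.878760204487), np.float64(237.5372561619709))
20 (np.float64(197.85959273625298), np.float64(233.03827287749112)) (np.float64(319.93034121620053), np.float64(244.61246527186435))
30 (np.float64(197.3638081007279), np.float64(230.5083761098743)) (np.float64(319.9877489727282), np.float64(252.48691108960844))
40 (np.float64(196.86344300491086), np.float64(227.95510610545986)) (np.float64(320.05202988670504), np.float64(261.3041268256396))
```

View pics/s2d.png

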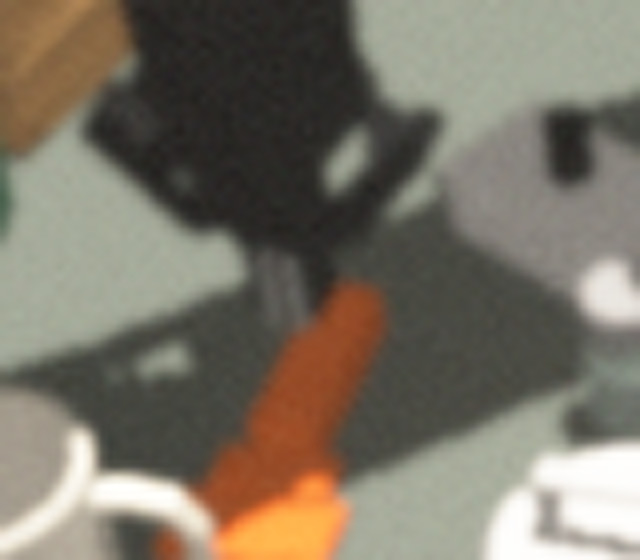

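View pics/w2d.png

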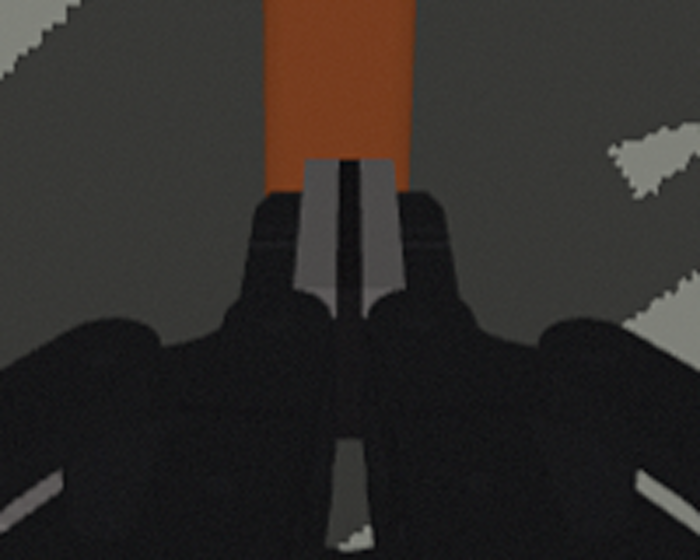

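Call:
{"name": "arm_command", "arguments": {
  "targets": [
    [0,0,-0.03,0,0,0],
    [0,0,-0.04,0,0,0],
    [0,0,-0.04,0,0,0],
    [0,0,0,0,0,0]
  ]
}}

```text
clock: 3.3
eef_pos: [551.3, -381.8, 122.6]
tcp_rot: [-3.134, -0.009, -1.323]
contact_force: [1.5, -1.1, 1.4]
opening: -0.002
```

```bash
python3 - <<'E'
from h import *
f=snap('wrist','w3'); s=r.sense(); print(s['eef_pos'],s['opening'],proj(f,s['eef_pos']))
E
```

```text
[ 550.09037632 -380.9254025   119.37504732] -0.0005290261470994414 (np.float64(318.1047017243961), np.float64(230.23031285103195))
```

View pics/w3.png

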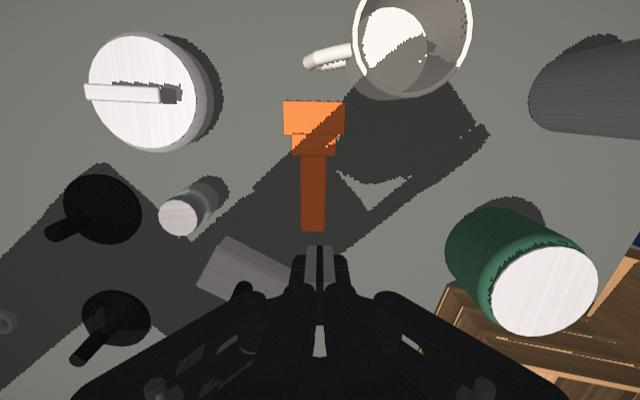

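```bash
python3 - <<'E'
from h import *
g=snap('scene','s3'); f=snap('wrist','w3'); s=r.sense(); e=np.array(s['eef_pos']); print(e,s['opening'],proj(g,e),proj(f,e))
u,v=map(int,proj(g,e)); print(u,v)
cv2.imwrite('pics/s3d.png',cv2.resize(g['image'][v-40:v+30,u-40:u+40],None,fx=8,fy=8,interpolation=cv2.INTER_CUBIC))
cv2.imwrite('pics/w3d.png',cv2.resize(f['image'][200:360,220:420],None,fx=3.5,fy=3.5,interpolation=cv2.INTER_CUBIC))
E
```

```text
[ 547.29106459 -379.00964915  114.68833208] 0.0014908724950650825 (np.float64(193.15130535396665), np.float64(209.38130782768127)) (np.float64(318.2616724624572), np.float64(230.9488227096275))
193 209
```

View pics/s3d.png

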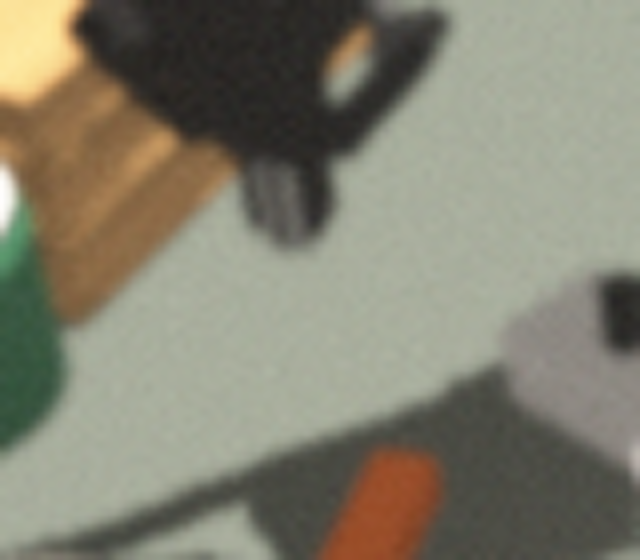

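View pics/w3d.png

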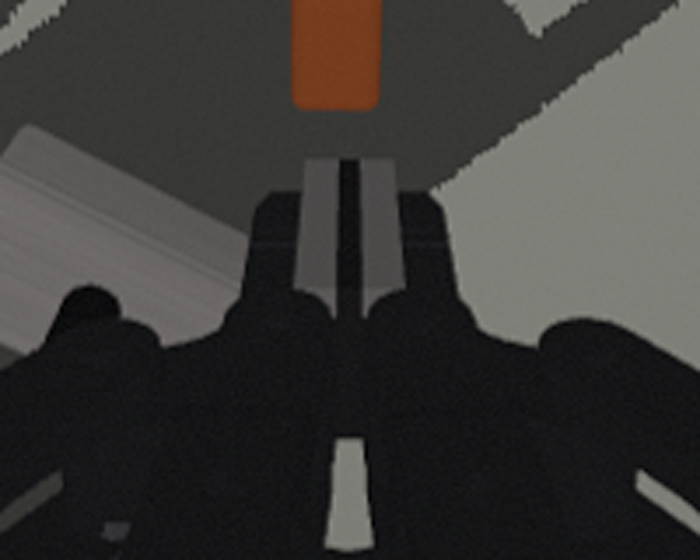

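```bash
python3 - <<'E'
from h import *
f=pickle.load(open('pics/w3.pkl','rb')); g=pickle.load(open('pics/s3.pkl','rb'))
print(tri(f,(319.5,245.5),g,(189.3,199.4)),tri(f,(316,231),g,(203,226)))
t=pickle.load(open('pics/top0.pkl','rb'))
for p in [(570,-372,11),(600,-217,40),(437,-330,64),(470,-165,66)]: print(p,[np.round(proj(c,p),1) for c in (f,g,t)])
M=rot(r.sense()['tcp_rot']); print('cam in tool', M.T@(np.array(f['xyz'])-r.sense()['eef_pos']), R.from_matrix(M.T@rot(f['orientation'])).as_rotvec())
E
```

```text
(array([ 558.13277649, -376.72095708,  159.01796701]), np.float64(0.46446980659464704)) (array([ 505.02811021, -388.1356211 ,   14.86675996]), np.float64(2.0664622703829196))
(570, -372, 11) [array([316.9, 166.4]), array([196.3, 242. ]), array([449.3, 185. ])]
(600, -217, 40) [array([142.4,  92.5]), array([237.7, 256.2]), array([397.3, 175.2])]
(437, -330, 64) [array([239. , 302.1]), array([229.9, 204.5]), array([441. , 231.1])]
(470, -165, 66) [array([ 53.3, 232.4]), array([274.9, 224.4]), array([381.7, 221. ])]
cam in tool [-5.98139394e-03 -8.04157627e+01 -1.82631685e+02] [-3.16300034e-01  3.75867284e-03  2.53078205e-04]
```

```bash
python3 - <<'E'
from h import *
f=pickle.load(open('pics/w3.pkl','rb')); s=r.sense()
c=np.array([0,-80.4,-182.6]); Rc=R.from_rotvec([-.3163,.0038,0]).as_matrix()
def pj(p):
    q=Rc.T@(np.array(p)-c); return (f['cx']+f['fx']*q[0]/q[2]).round(1),(f['cy']+f['fy']*q[1]/q[2]).round(1)
for y in (-11,0,11):
  for z in (0,-13,-20,-30,-40,-50): print(y,z,'closed',pj((0,y,z)),'13mm half',pj((13,y,z)),'open',pj((42.7,y,z)))
E
```

```text
-11 0 closed (np.float64(318.2), np.float64(215.7)) 13mm half (np.float64(337.8), np.float64(215.7)) open (np.float64(382.4), np.float64(215.7))
-11 -13 closed (np.float64(318.2), np.float64(223.2)) 13mm half (np.float64(339.1), np.float64(223.1)) open (np.float64(386.7), np.float64(223.1))
-11 -20 closed (np.float64(318.2), np.float64(227.6)) 13mm half (np.float64(339.9), np.float64(227.6)) open (np.float64(389.3), np.float64(227.5))
-11 -30 closed (np.float64(318.2), np.float64(234.5)) 13mm half (np.float64(341.1), np.float64(234.5)) open (np.float64(393.4), np.float64(234.4))
-11 -40 closed (np.float64(318.2), np.float64(242.3)) 13mm half (np.float64(342.5), np.float64(242.3)) open (np.float64(397.9), np.float64(242.2))
-11 -50 closed (np.float64(318.2), np.float64(251.1)) 13mm half (np.float64(344.1), np.float64(251.1)) open (np.float64(403.0), np.float64(251.0))
0 0 closed (np.float64(318.2), np.float64(230.9)) 13mm half (np.float64(337.4), np.float64(230.9)) open (np.float64(381.3), np.float64(230.9))
0 -13 closed (np.float64(318.2), np.float64(239.2)) 13mm half (np.float64(338
[... 821 characters left out ...]
.2), np.float64(254.8)) 13mm half (np.float64(338.4), np.float64(254.7)) open (np.float64(384.3), np.float64(254.7))
11 -20 closed (np.float64(318.2), np.float64(260.2)) 13mm half (np.float64(339.1), np.float64(260.1)) open (np.float64(386.7), np.float64(260.1))
11 -30 closed (np.float64(318.2), np.float64(268.6)) 13mm half (np.float64(340.2), np.float64(268.6)) open (np.float64(390.4), np.float64(268.5))
11 -40 closed (np.float64(318.3), np.float64(278.1)) 13mm half (np.float64(341.5), np.float64(278.0)) open (np.float64(394.6), np.float64(277.9))
11 -50 closed (np.float64(318.3), np.float64(288.6)) 13mm half (np.float64(343.0), np.float64(288.6)) open (np.float64(399.3), np.float64(288.5))
```

Both cameras place the real finger ends about 43 mm behind the reported TCP: row 245 in the wrist view, z≈159 against 115. So the fingers closed in the air above the handle. I'll descend in small steps and watch the force.

Call:
{"name": "arm_command", "arguments": {
  "targets": [
    [0,0,0.04,0,0,0],
    [0,0,0.04,0,0,0],
    [0,0,0.03,0,0,0],
    [0,0,0.01,0,0,0],
    [0,0,0.008,0,0,0],
    [0,0,0,0,0,0],
    [0,0,0,0,0,0]
  ],
  "fingers": 0.05
}}

```text
clock: 4.03
eef_pos: [547.8, -379.4, -13.0]
tcp_rot: [-3.141, -0.001, -1.323]
contact_force: [0.6, -1.0, 0.3]
opening: 0.592
```

Call:
{"name": "arm_command", "arguments": {
  "targets": [
    [0,0,0.004,0,0,0],
    [0,0,0.004,0,0,0],
    [0,0,0,0,0,0],
    [0,0,0,0,0,0]
  ]
}}

```text
clock: 4.37
eef_pos: [547.5, -379.1, -21.1]
tcp_rot: [-3.141, -0.0, -1.323]
contact_force: [0.2, 0.2, 0.4]
opening: 0.585
```

```bash
python3 - <<'E'
from h import *
f=snap('wrist','w4'); plan(549,-377,-30)
cv2.imwrite('pics/w4d.png',f['image'][150:400,170:470])
E
```

```text
pos [ 547.5 -379.2  -21.1] yaw -75.8 | turn [-0.    -0.001  0.   ] rows>= 1 | shift m [-0.0017 -0.002   0.0089] rows>= 1 clock 4.4 q6 0.72 open 0.587 F [ 0.1 -0.7 -0.4]
```

View pics/w4d.png

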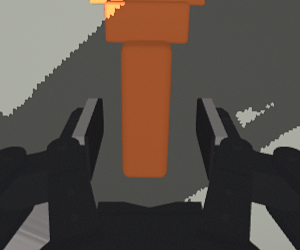

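Call:
{"name": "arm_command", "arguments": {
  "targets": [
    [0,0,0.006,0,0,0],
    [0,0,0.006,0,0,0],
    [0,0,0.006,0,0,0],
    [0,0,0,0,0,0],
    [0,0,0,0,0,0]
  ]
}}

```text
clock: 4.83
eef_pos: [547.2, -378.9, -39.8]
tcp_rot: [3.141, 0.0, -1.323]
contact_force: [-1.1, 1.4, 4.7]
opening: 0.582
```

Call:
{"name": "arm_command", "arguments": {
  "targets": [
    [0,0,0,0,0,0],
    [0,0,0,0,0,0],
    [0,0,0,0,0,0],
    [0,0,0,0,0,0],
    [0,0,0,0,0,0],
    [0,0,0,0,0,0]
  ],
  "fingers": 0.0
}}

```text
clock: 5.33
eef_pos: [549.6, -380.8, -36.9]
tcp_rot: [-3.138, -0.004, -1.323]
contact_force: [-1.0, -0.4, 23.4]
opening: 0.295
```

Call:
{"name": "arm_command", "arguments": {
  "targets": [
    [0,0,-0.02,0,0,0],
    [0,0,-0.04,0,0,0],
    [0,0,-0.04,0,0,0],
    [0,0,-0.04,0,0,0],
    [0,0,-0.04,0,0,0],
    [0,0,0,0,0,0.112],
    [0,0,0,0,0,0.112],
    [0,0,0,0,0,0.112],
    [0,0,0,0,0,0]
  ]
}}

```text
clock: 6.08
eef_pos: [547.0, -378.8, 139.8]
tcp_rot: [3.141, 0.0, -1.664]
contact_force: [-0.6, 0.3, -1.3]
opening: 0.29
```

```bash
python3 - <<'E'
from h import *
f=snap('wrist','w5'); plan(623,77,140,-94.9)
E
```

```text
pos [ 546.9 -378.8  139.6] yaw -95.0 | turn [ 0.001  0.    -0.001] rows>= 1 | shift m [-4.606e-01 -3.690e-02 -4.000e-04] rows>= 12 clock 6.1 q6 1.05 open 0.296 F [0.8 0.6 0.1]
```

View pics/w5.png

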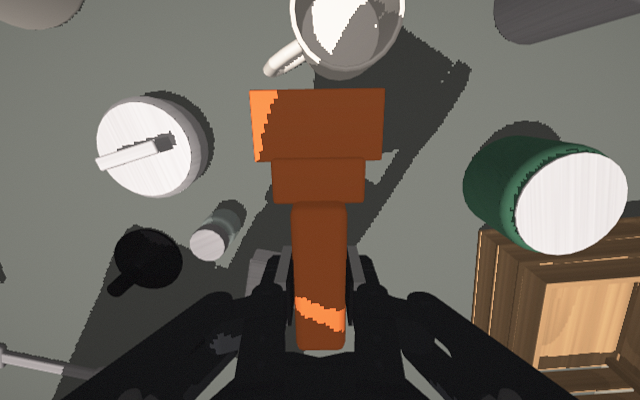

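The scraper is held. Next I carry it over the tray.

Call:
{"name": "arm_command", "arguments": {
  "targets": [
    [-0.0329,-0.0026,0,0,0,0],
    [-0.0329,-0.0026,0,0,0,0],
    [-0.0329,-0.0026,0,0,0,0],
    [-0.0329,-0.0026,0,0,0,0],
    [-0.0329,-0.0026,0,0,0,0],
    [-0.0329,-0.0026,0,0,0,0],
    [-0.0329,-0.0026,0,0,0,0],
    [-0.0329,-0.0026,0,0,0,0],
    [-0.0329,-0.0026,0,0,0,0],
    [-0.0329,-0.0026,0,0,0,0],
    [-0.0329,-0.0026,0,0,0,0],
    [-0.0329,-0.0026,0,0,0,0],
    [-0.0329,-0.0026,0,0,0,0],
    [-0.0329,-0.0026,0,0,0,0],
    [0,0,0,0,0,0],
    [0,0,0,0,0,0]
  ]
}}

```text
clock: 7.47
eef_pos: [623.9, 78.2, 139.6]
tcp_rot: [3.141, -0.0, -1.653]
contact_force: [0.9, -0.3, -1.0]
opening: 0.293
```

```bash
python3 - <<'E'
from h import *
f=snap('wrist','w6');g=snap('top','t6'); plan(623,77,50,-94.9)
cv2.imwrite('pics/t6c.png',cv2.resize(g['image'][60:320,160:480],None,fx=2.4,fy=2.4))
E
```

```text
pos [623.6  76.1 139.7] yaw -94.9 | turn [ 0.001 -0.001 -0.   ] rows>= 1 | shift m [-0.0008  0.0007  0.0897] rows>= 3 clock 7.6 q6 1.78 open 0.293 F [ 0.5 -0.6 -0.5]
```

View pics/w6.png

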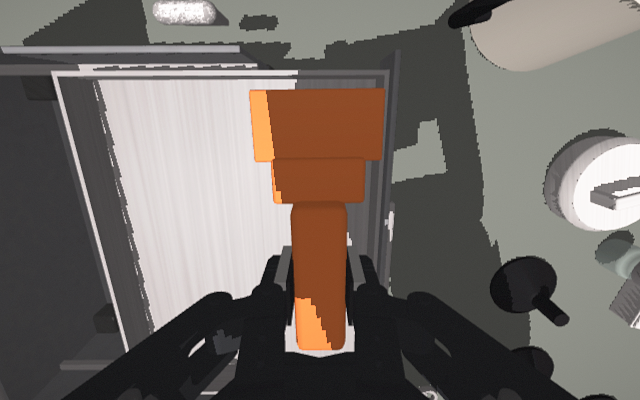

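View pics/t6c.png

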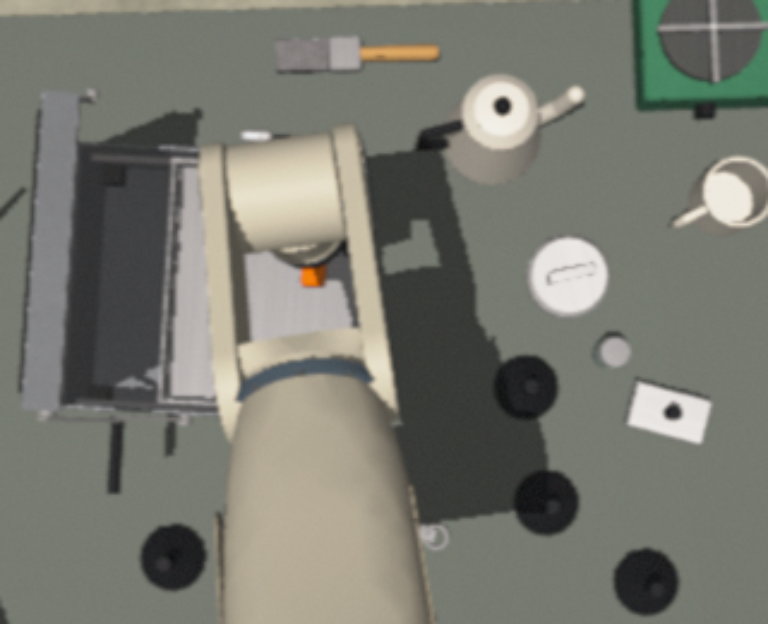

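```bash
python3 - <<'E'
from h import *
f=pickle.load(open('pics/w6.pkl','rb'))
for n,c,z in [('backfar',(55,73),116),('frontfar inner',(386,72),116),('panel top outer far',(399,53),127),('panel near',(390,212),127),('lip far end',(390,206),124),('back near',(150,350),116)]:
    print(n,onz(f,*c,z).round(1))
B=onz(f,55,73,116);F=onz(f,399,53,127);d=B-F;print(np.arctan2(d[1],d[0]),np.hypot(*d[:2]))
N=onz(f,150,350,116);d=N-B;print(np.arctan2(d[1],d[0])-np.pi/2)
E
```

```text
backfar [736.5 238.6 116. ]
frontfar inner [720.   27.8 116. ]
panel top outer far [728.8  22.4 127. ]
panel near [628.5  28.3 127. ]
lip far end [631.8  27.6 124. ]
back near [512.  236.6 116. ]
1.535119355544507 216.32318706560454
-4.703713012777342
```

Call:
{"name": "arm_command", "arguments": {
  "targets": [
    [-0.005,0,0.03,0,0,0],
    [0,0,0.03,0,0,0],
    [0,0,0.015,0,0,0],
    [0,0,0.008,0,0,0],
    [0,0,0.006,0,0,0],
    [0,0,0,0,0,0],
    [0,0,0,0,0,0]
  ]
}}

```text
clock: 8.15
eef_pos: [625.1, 81.1, 52.1]
tcp_rot: [-3.141, 0.0, -1.659]
contact_force: [0.2, -0.9, -0.5]
opening: 0.292
```

Call:
{"name": "arm_command", "arguments": {
  "targets": [
    [0,0,0,0,0,0],
    [0,0,0,0,0,0],
    [0,0,0,0,0,0],
    [0,0,0,0,0,0]
  ],
  "fingers": 0.045
}}

```text
clock: 8.48
eef_pos: [625.0, 81.7, 52.1]
tcp_rot: [-3.14, 0.0, -1.659]
contact_force: [0.4, -0.5, -0.1]
opening: 0.529
```

Call:
{"name": "arm_command", "arguments": {
  "targets": [
    [0,0,-0.03,0,0,0],
    [0,0,-0.04,0,0,0],
    [0,0,-0.04,0,0,0],
    [0,0,-0.02,0,0,0],
    [0,0,0,0,0,0]
  ]
}}

```text
clock: 8.9
eef_pos: [627.9, 82.2, 187.6]
tcp_rot: [-3.132, 0.002, -1.659]
contact_force: [0.8, -0.3, 0.5]
opening: 0.529
```

```bash
python3 - <<'E'
from h import *
f=snap('wrist','w7'); plan(600,-218,140,-77)
E
```

```text
pos [626.5  81.9 184.8] yaw -95.0 | turn [-0.006  0.    -0.315] rows>= 3 | shift m [0.2863 0.0933 0.0448] rows>= 8 clock 8.9 q6 1.79 open 0.527 F [-0.1  0.7 -1. ]
```

View pics/w7.png

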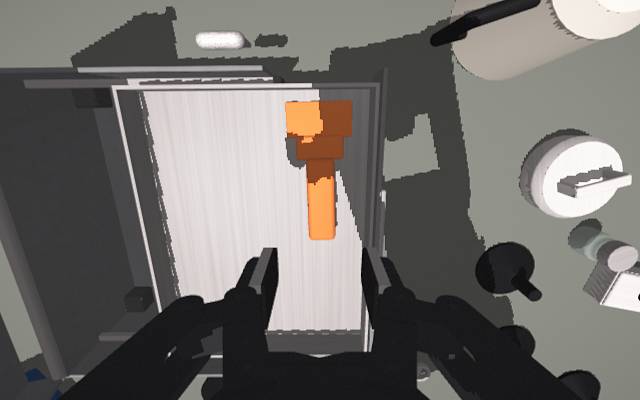

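The scraper lies in the tray at (320,170), clear of the walls. Next is the mess kit.

```bash
python3 - <<'E'
from h import *
f=pickle.load(open('pics/w7.pkl','rb'))
A,B=onz(f,560,188,66),onz(f,631,180,66); print(A.round(0),B.round(0),((A+B)/2).round(0),np.degrees(np.arctan2(*(B-A)[[1,0]])),np.linalg.norm(A-B))
f=pickle.load(open('pics/w5.pkl','rb'))
A,B=onz(f,100,164,66),onz(f,173,143,66); print(A.round(0),B.round(0),((A+B)/2).round(0),np.degrees(np.arctan2(*(B-A)[[1,0]])),np.linalg.norm(A-B))
plan(599,-219,140,13)
E
```

```text
[ 603. -173.   66.] [ 605. -246.   66.] [ 604. -210.   66.] -88.15685344569482 73.30566290267409
[ 596. -191.   66.] [ 607. -259.   66.] [ 601. -225.   66.] -80.10720218950091 69.08945188774297
pos [626.5  81.9 184.8] yaw -95.0 | turn [-0.004  0.005  1.256] rows>= 11 | shift m [ 0.0945 -0.287   0.0448] rows>= 8 clock 8.9 q6 1.79 open 0.527 F [-0.1  0.7 -1. ]
```

Call:
{"name": "arm_command", "arguments": {
  "targets": [
    [0,0,0,0,0,-0.118],
    [0,0,0,0,0,-0.118],
    [0,0,0,0,0,-0.118],
    [0,0,0,0,0,-0.118],
    [0,0,0,0,0,-0.118],
    [0,0,0,0,0,-0.118],
    [0,0,0,0,0,-0.118],
    [0,0,0,0,0,-0.118],
    [0,0,0,0,0,-0.118],
    [0,0,0,0,0,-0.118],
    [0,0,0,0,0,-0.118],
    [0,0,0,0,0,-0.118],
    [0,0,0,0,0,-0.118],
    [0,0,0,0,0,-0.118],
    [0,0,0,0,0,-0.118],
    [0,0,0,0,0,-0.118]
  ]
}}

```text
clock: 10.28
eef_pos: [623.6, 81.6, 179.8]
tcp_rot: [-3.141, 0.002, 0.235]
contact_force: [-0.4, 0.2, -0.1]
opening: 0.527
```

Call:
{"name": "arm_command", "arguments": {
  "targets": [
    [-0.0095,0.028,0,0,0,0],
    [-0.0095,0.028,0,0,0,0],
    [-0.0095,0.028,0,0,0,0],
    [-0.0095,0.028,0,0,0,0],
    [-0.0095,0.028,0,0,0,0],
    [-0.0095,0.028,0,0,0,0],
    [-0.0095,0.028,0,0,0,0],
    [-0.0095,0.028,0,0,0,0],
    [-0.0095,0.028,0,0,0,0],
    [-0.0095,0.028,0,0,0,0],
    [0,0,0,0,0,0],
    [0,0,0,0,0,0]
  ]
}}

```text
clock: 11.28
eef_pos: [594.5, -213.6, 179.9]
tcp_rot: [-3.14, 0.002, 0.227]
contact_force: [0.4, 0.1, -0.7]
opening: 0.529
```

```bash
python3 - <<'E'
from h import *
f=snap('wrist','w8'); plan(599,-219,140,13)
E
```

```text
pos [ 594.8 -212.5  180.1] yaw 13.0 | turn [-0.001  0.001  0.001] rows>= 1 | shift m [0.0027 0.0072 0.0401] rows>= 1 clock 11.3 q6 -0.57 open 0.525 F [ 0.4 -0.3 -0.2]
```

View pics/w8.png

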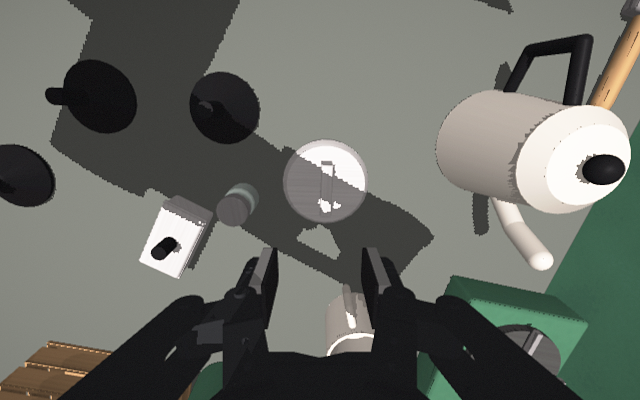

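```bash
python3 - <<'E'
from h import *
f=pickle.load(open('pics/w8.pkl','rb'))
print(onz(f,325,181,40).round(0)); A,B=onz(f,328,161,66),onz(f,328,212,66); print(A.round(0),B.round(0),((A+B)/2).round(0),np.linalg.norm(A-B),np.degrees(np.arctan2(*(B-A)[[1,0]])))
p=((A+B)/2); print('shift to', ); plan(p[0],p[1],50)
cv2.imwrite('pics/w8c.png',cv2.resize(f['image'][130:230,270:380],None,fx=5,fy=5,interpolation=cv2.INTER_CUBIC))
E
```

```text
[ 600. -213.   40.]
[ 596. -185.   66.] [ 609. -239.   66.] [ 603. -212.   66.] 54.89461709527458 -76.47078885169792
shift to
pos [ 594.8 -212.5  180.1] yaw 13.0 | turn [-0.001  0.001 -0.   ] rows>= 1 | shift m [0.0078 0.0012 0.1301] rows>= 4 clock 11.3 q6 -0.57 open 0.525 F [ 0.4 -0.3 -0.2]
```

View pics/w8c.png

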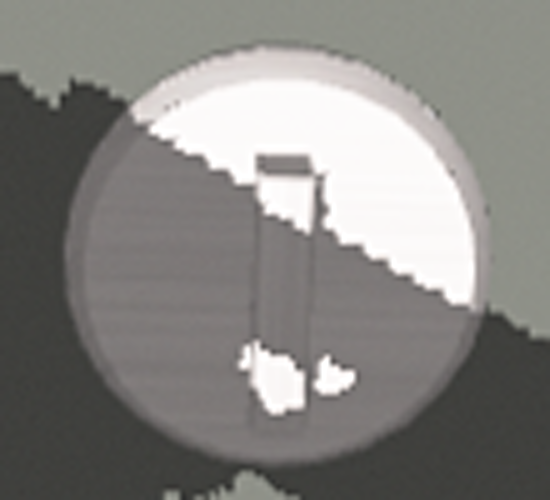

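Call:
{"name": "arm_command", "arguments": {
  "targets": [
    [0.007,0.001,0.03,0,0,0],
    [0,0,0.04,0,0,0],
    [0,0,0.04,0,0,0],
    [0,0,0.03,0,0,0],
    [0,0,0.019,0,0,0],
    [0,0,0.01,0,0,0],
    [0,0,0,0,0,0],
    [0,0,0,0,0,0]
  ]
}}

```text
clock: 12.0
eef_pos: [602.9, -211.2, 12.6]
tcp_rot: [-3.141, 0.0, 0.23]
contact_force: [-0.3, 0.1, 0.7]
opening: 0.526
```

Call:
{"name": "arm_command", "arguments": {
  "targets": [
    [0,0,0,0,0,0],
    [0,0,0,0,0,0],
    [0,0,0,0,0,0],
    [0,0,0,0,0,0],
    [0,0,0,0,0,0],
    [0,0,0,0,0,0]
  ],
  "fingers": 0.0,
  "squeeze": 70
}}

```text
clock: 12.5
eef_pos: [603.6, -212.3, 14.0]
tcp_rot: [3.141, -0.002, 0.229]
contact_force: [-0.3, 2.3, 7.7]
opening: 0.119
```

Call:
{"name": "arm_command", "arguments": {
  "targets": [
    [0,0,-0.01,0,0,0],
    [0,0,-0.025,0,0,0],
    [0,0,-0.03,0,0,0],
    [0,0,-0.03,0,0,0],
    [0,0,-0.03,0,0,0],
    [0,0,-0.03,0,0,0],
    [0,0,0,0,0,0]
  ]
}}

```text
clock: 13.08
eef_pos: [606.0, -213.3, 174.9]
tcp_rot: [3.136, -0.008, 0.229]
contact_force: [1.6, -0.8, -0.5]
opening: 0.117
```

```bash
python3 - <<'E'
from h import *
f=snap('wrist','w9'); plan(672,183.4,167)
E
```

```text
pos [ 604.8 -212.9  171.9] yaw 13.1 | turn [ 0.004 -0.006 -0.   ] rows>= 1 | shift m [ 0.1553 -0.3707  0.0049] rows>= 10 clock 13.1 q6 -0.57 open 0.12 F [ 0.2  0.2 -1.9]
```

View pics/w9.png

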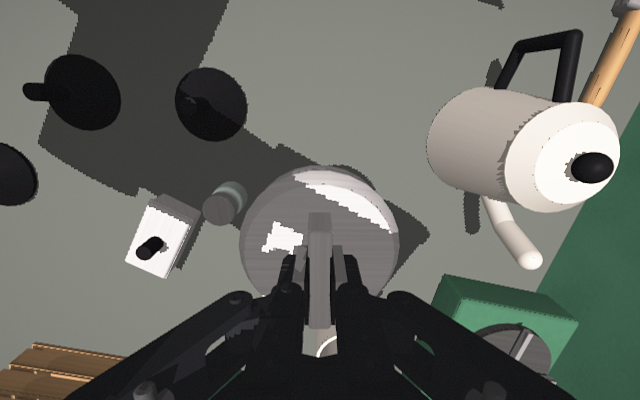

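The mess kit is lifted and hangs from its strap.

Call:
{"name": "arm_command", "arguments": {
  "targets": [
    [0.012,-0.0285,0,0,0,0],
    [0.012,-0.0285,0,0,0,0],
    [0.012,-0.0285,0,0,0,0],
    [0.012,-0.0285,0,0,0,0],
    [0.012,-0.0285,0,0,0,0],
    [0.012,-0.0285,0,0,0,0],
    [0.012,-0.0285,0,0,0,0],
    [0.012,-0.0285,0,0,0,0],
    [0.012,-0.0285,0,0,0,0],
    [0.012,-0.0285,0,0,0,0],
    [0.012,-0.0285,0,0,0,0],
    [0.012,-0.0285,0,0,0,0],
    [0.012,-0.0285,0,0,0,0],
    [0,0,0,0,0,0],
    [0,0,0,0,0,0]
  ]
}}

```text
clock: 14.38
eef_pos: [669.5, 185.6, 165.9]
tcp_rot: [3.141, 0.002, 0.231]
contact_force: [0.2, -1.3, -2.1]
opening: 0.119
```

```bash
python3 - <<'E'
from h import *
f=snap('wrist','w10'); plan(672,183.4,98)
E
```

```text
pos [669.4 184.2 166.1] yaw 13.2 | turn [0.    0.002 0.   ] rows>= 1 | shift m [0.0023 0.0014 0.0681] rows>= 2 clock 14.4 q6 0.04 open 0.116 F [ 0.6 -0.3 -0.8]
```

View pics/w10.png

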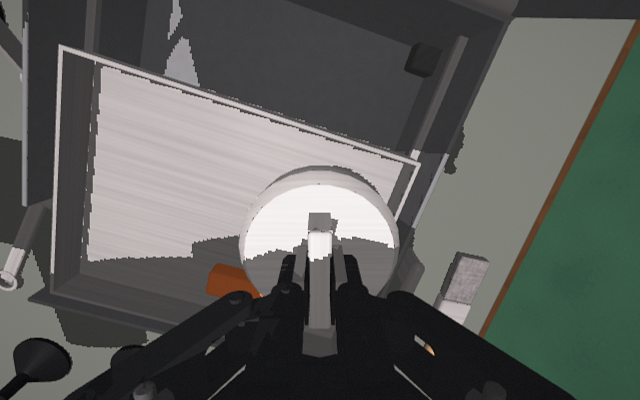

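```bash
python3 - <<'E'
from h import *
f=pickle.load(open('pics/w10.pkl','rb'))
a=onz(f,416,161,116);b=onz(f,63,46,116);print(a.round(0),b.round(0),np.linalg.norm(a-b)); d=b-a;yaw=np.arctan2(d[1],d[0])-np.pi/2; print('yaw',yaw)
ex=np.array([np.cos(yaw),np.sin(yaw)]);ey=np.array([-ex[1],ex[0]]); print('tray_in',(a+b)[:2]/2-107.5*ex)
E
```

```text
[734. 241. 116.] [466. 261. 116.] 269.4386431107931
yaw 1.495479390953228
tray_in [591.80244251 143.74063985]
```

Tray centre confirmed at (592,144), yaw 1.495. Lowering.

Call:
{"name": "arm_command", "arguments": {
  "targets": [
    [0,0.002,0.03,0,0,0],
    [0,0,0.02,0,0,0],
    [0,0,0.01,0,0,0],
    [0,0,0.006,0,0,0],
    [0,0,0.003,0,0,0],
    [0,0,0,0,0,0],
    [0,0,0,0,0,0]
  ]
}}

```text
clock: 15.02
eef_pos: [671.5, 181.8, 99.5]
tcp_rot: [-3.142, -0.001, 0.228]
contact_force: [0.9, 0.4, -1.7]
opening: 0.115
```

Call:
{"name": "arm_command", "arguments": {
  "targets": [
    [0,0,0,0,0,0],
    [0,0,0,0,0,0],
    [0,0,0,0,0,0],
    [0,0,0,0,0,0]
  ],
  "fingers": 0.04
}}

```text
clock: 15.35
eef_pos: [671.2, 182.2, 98.7]
tcp_rot: [-3.142, -0.001, 0.229]
contact_force: [0.4, 0.5, 0.2]
opening: 0.47
```

Call:
{"name": "arm_command", "arguments": {
  "targets": [
    [0,0,-0.02,0,0,0],
    [0,0,-0.03,0,0,0],
    [0,0,-0.03,0,0,0],
    [0,0,-0.02,0,0,0],
    [0,0,0,0,0,0],
    [0,0,0,0,0,0]
  ]
}}

```text
clock: 15.85
eef_pos: [671.7, 182.5, 199.9]
tcp_rot: [-3.142, -0.003, 0.229]
contact_force: [-0.3, -0.0, -0.5]
opening: 0.47
```

```bash
python3 - <<'E'
from h import *
f=snap('wrist','w11'); plan(436,-331,200)
E
```

```text
pos [670.8 182.2 198.2] yaw 13.1 | turn [ 0. -0. -0.] rows>= 1 | shift m [-0.3452  0.4465 -0.0018] rows>= 14 clock 15.9 q6 0.03 open 0.471 F [-1.   0.2 -0.3]
```

View pics/w11.png

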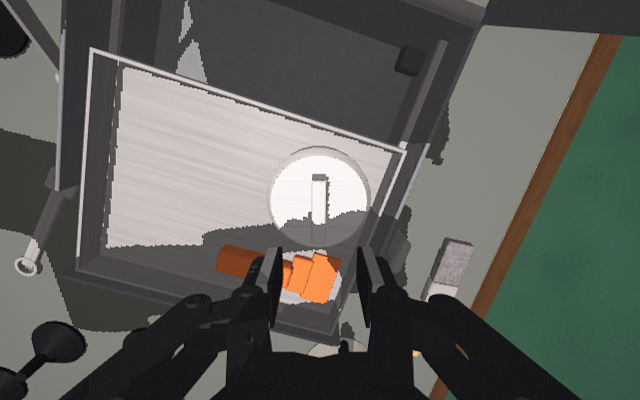

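Call:
{"name": "arm_command", "arguments": {
  "targets": [
    [-0.021,0.0225,0,0,0,0],
    [-0.021,0.0225,0,0,0,0],
    [-0.021,0.0225,0,0,0,0],
    [-0.021,0.0225,0,0,0,0],
    [-0.021,0.0225,0,0,0,0],
    [-0.021,0.0225,0,0,0,0],
    [-0.021,0.0225,0,0,0,0],
    [-0.021,0.0225,0,0,0,0],
    [-0.021,0.0225,0,0,0,0],
    [-0.021,0.0225,0,0,0,0],
    [-0.021,0.0225,0,0,0,0],
    [-0.021,0.0225,0,0,0,0],
    [-0.021,0.0225,0,0,0,0],
    [0,0,0,0,0,0],
    [0,0,0,0,0,0],
    [0,0,0,0,0,0]
  ]
}}

```text
clock: 17.23
eef_pos: [471.0, -164.2, 197.5]
tcp_rot: [-3.14, 0.001, 0.228]
contact_force: [0.3, -0.0, 0.4]
opening: 0.474
```

```bash
python3 - <<'E'
from h import *
f=snap('wrist','w12'); plan(470,-165,140)
E
```

```text
pos [ 471.3 -163.9  197.6] yaw 13.1 | turn [-0.001  0.001 -0.   ] rows>= 1 | shift m [-0.0015  0.0008  0.0576] rows>= 2 clock 17.3 q6 -0.57 open 0.47 F [ 0.8 -0.3  0.1]
```

View pics/w12.png

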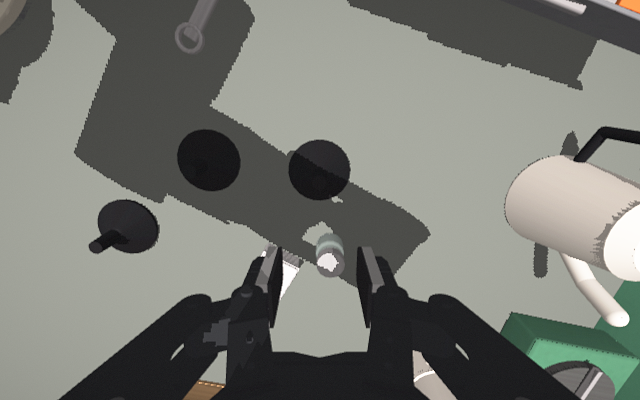

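```bash
python3 - <<'E'
from h import *
f=pickle.load(open('pics/w12.pkl','rb')); c=f['image'][120:220,260:380]; c=np.clip(c.astype(float)*3,0,255).astype(np.uint8)
cv2.imwrite('pics/w12c.png',cv2.resize(c,None,fx=5,fy=5,interpolation=cv2.INTER_CUBIC))
print(onz(f,319.5,169,2).round(0))
for z in (2,33,66): print(proj(f,(470,-165,z)))
E
```

```text
[ 470. -163.    2.]
(np.float64(318.9761711932059), np.float64(170.80866288554284))
(np.float64(318.9390495002933), np.float64(176.29754852305507))
(np.float64(318.89207282143803), np.float64(183.2436115292343))
```

View pics/w12c.png

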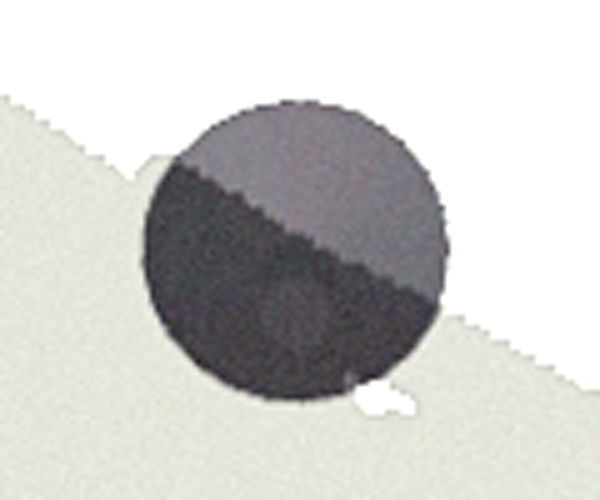

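Call:
{"name": "arm_command", "arguments": {
  "targets": [
    [0,0,0.03,0,0,0],
    [0,0,0.04,0,0,0],
    [0,0,0.04,0,0,0],
    [0,0,0.04,0,0,0],
    [0,0,0.025,0,0,0],
    [0,0,0.015,0,0,0],
    [0,0,0.004,0,0,0],
    [0,0,0,0,0,0],
    [0,0,0,0,0,0]
  ]
}}

```text
clock: 18.03
eef_pos: [472.1, -164.1, 4.8]
tcp_rot: [3.141, -0.0, 0.23]
contact_force: [-0.3, -0.0, 0.7]
opening: 0.468
```

Call:
{"name": "arm_command", "arguments": {
  "targets": [
    [0,0,0,0,0,0],
    [0,0,0,0,0,0],
    [0,0,0,0,0,0],
    [0,0,0,0,0,0],
    [0,0,0,0,0,0],
    [0,0,0,0,0,0]
  ],
  "fingers": 0.0,
  "squeeze": 40
}}

```text
clock: 18.53
eef_pos: [472.6, -164.8, 5.7]
tcp_rot: [3.14, -0.002, 0.229]
contact_force: [0.0, 2.0, 6.2]
opening: 0.185
```

Call:
{"name": "arm_command", "arguments": {
  "targets": [
    [0,0,-0.01,0,0,0],
    [0,0,-0.03,0,0,0],
    [0,0,-0.04,0,0,0],
    [0,0,-0.04,0,0,0],
    [0,0,-0.04,0,0,0],
    [0,0,0,0,0,0],
    [0,0,0,0,0,0]
  ]
}}

```text
clock: 19.12
eef_pos: [473.1, -165.3, 167.9]
tcp_rot: [3.138, -0.005, 0.229]
contact_force: [-0.5, 0.7, -1.1]
opening: 0.183
```

```bash
python3 - <<'E'
from h import *
f=snap('wrist','w13');ex=np.array([.0713,.9975]);ey=np.array([-.9975,.0713])
p=np.array([592,143.7])+45*ex+40*ey; print(p); plan(p[0],p[1],165)
p=np.array([592,143.7])-50*ex+75*ey; print('tin at',p)
E
```

```text
[555.3085 191.4395]
pos [ 471.7 -164.8  165.9] yaw 13.1 | turn [ 0.001 -0.002 -0.   ] rows>= 1 | shift m [ 0.1622 -0.328   0.0009] rows>= 9 clock 19.2 q6 -0.57 open 0.181 F [ 0.2  0.4 -0.3]
tin at [513.6225  99.1725]
```

View pics/w13.png

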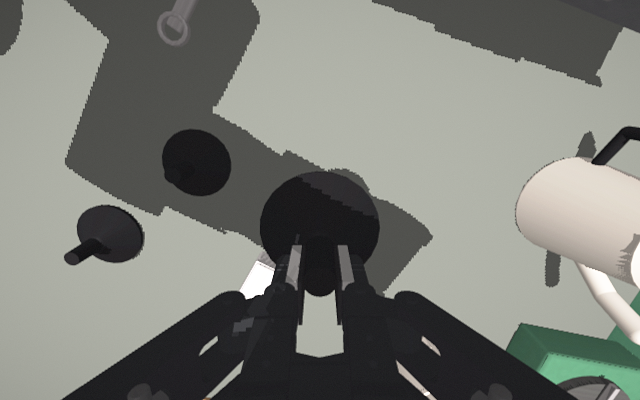

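Call:
{"name": "arm_command", "arguments": {
  "targets": [
    [0.0135,-0.0273,0,0,0,0],
    [0.0135,-0.0273,0,0,0,0],
    [0.0135,-0.0273,0,0,0,0],
    [0.0135,-0.0273,0,0,0,0],
    [0.0135,-0.0273,0,0,0,0],
    [0.0135,-0.0273,0,0,0,0],
    [0.0135,-0.0273,0,0,0,0],
    [0.0135,-0.0273,0,0,0,0],
    [0.0135,-0.0273,0,0,0,0],
    [0.0135,-0.0273,0,0,0,0],
    [0.0135,-0.0273,0,0,0,0],
    [0.0135,-0.0273,0,0,0,0],
    [0,0,0,0,0,0],
    [0,0,0,0,0,0],
    [0,0,0,0,0,0]
  ]
}}

```text
clock: 20.42
eef_pos: [553.5, 190.5, 163.0]
tcp_rot: [3.141, 0.003, 0.23]
contact_force: [-0.6, -0.5, -0.4]
opening: 0.179
```

```bash
python3 - <<'E'
from h import *
f=snap('wrist','w14'); plan(555.3,191.4,92)
E
```

```text
pos [553.8 190.1 163.3] yaw 13.1 | turn [0.001 0.002 0.   ] rows>= 1 | shift m [ 0.0018 -0.0009  0.0713] rows>= 2 clock 20.5 q6 0.1 open 0.183 F [ 0.9  0.1 -0.6]
```

View pics/w14.png

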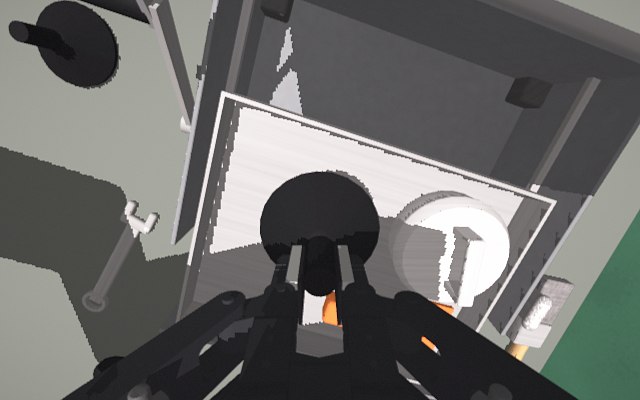

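Call:
{"name": "arm_command", "arguments": {
  "targets": [
    [0.002,0,0.03,0,0,0],
    [0,0,0.025,0,0,0],
    [0,0,0.01,0,0,0],
    [0,0,0.005,0,0,0],
    [0,0,0.002,0,0,0],
    [0,0,0,0,0,0],
    [0,0,0,0,0,0]
  ]
}}

```text
clock: 21.05
eef_pos: [557.6, 191.7, 93.5]
tcp_rot: [-3.141, -0.002, 0.229]
contact_force: [0.0, -0.6, -0.3]
opening: 0.182
```

Call:
{"name": "arm_command", "arguments": {
  "targets": [
    [0,0,0,0,0,0],
    [0,0,0,0,0,0],
    [0,0,0,0,0,0],
    [0,0,0,0,0,0]
  ],
  "fingers": 0.04
}}

```text
clock: 21.38
eef_pos: [557.0, 191.8, 92.9]
tcp_rot: [-3.142, -0.001, 0.229]
contact_force: [0.6, -0.3, 0.2]
opening: 0.465
```

Call:
{"name": "arm_command", "arguments": {
  "targets": [
    [0,0,-0.02,0,0,0],
    [0,0,-0.03,0,0,0],
    [0,0,-0.03,0,0,0],
    [0,0,-0.03,0,0,0],
    [0,0,0,0,0,0],
    [0,0,0,0,0,0]
  ]
}}

```text
clock: 21.88
eef_pos: [558.0, 192.2, 204.5]
tcp_rot: [-3.141, -0.004, 0.229]
contact_force: [-0.6, 0.6, -0.4]
opening: 0.469
```

```bash
python3 - <<'E'
from h import *
f=snap('wrist','w15'); plan(436,-331,200)
E
```

```text
pos [556.9 191.8 202.7] yaw 13.1 | turn [-0.    -0.001  0.   ] rows>= 1 | shift m [-0.2364  0.4817  0.0027] rows>= 13 clock 21.9 q6 0.1 open 0.466 F [-0.8 -0.2 -0.2]
```

View pics/w15.png

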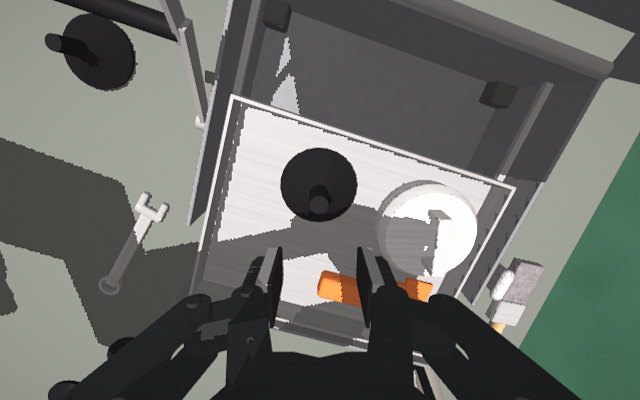

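Call:
{"name": "arm_command", "arguments": {
  "targets": [
    [-0.0148,0.0301,0,0,0,0],
    [-0.0148,0.0301,0,0,0,0],
    [-0.0148,0.0301,0,0,0,0],
    [-0.0148,0.0301,0,0,0,0],
    [-0.0148,0.0301,0,0,0,0],
    [-0.0148,0.0301,0,0,0,0],
    [-0.0148,0.0301,0,0,0,0],
    [-0.0148,0.0301,0,0,0,0],
    [-0.0148,0.0301,0,0,0,0],
    [-0.0148,0.0301,0,0,0,0],
    [-0.0148,0.0301,0,0,0,0],
    [-0.0148,0.0301,0,0,0,0],
    [-0.0148,0.0301,0,0,0,0],
    [-0.0148,0.0301,0,0,0,0],
    [-0.0148,0.0301,0,0,0,0],
    [-0.0148,0.0301,0,0,0,0],
    [0,0,0,0,0,0],
    [0,0,0,0,0,0],
    [0,0,0,0,0,0]
  ]
}}

```text
clock: 23.52
eef_pos: [434.7, -330.2, 201.0]
tcp_rot: [-3.139, 0.001, 0.228]
contact_force: [-0.8, -0.2, 1.3]
opening: 0.466
```

```bash
python3 - <<'E'
from h import *
f=snap('wrist','w16'); plan(436,-331,200)
for z in (36,64): print(proj(f,(436,-331,z)))
E
```

```text
pos [ 435.  -329.9  201.3] yaw 13.1 | turn [-0.002  0.001 -0.   ] rows>= 1 | shift m [0.0007 0.0013 0.0013] rows>= 1 clock 23.6 q6 -0.88 open 0.469 F [-0.3 -0.8 -1. ]
(np.float64(320.8230768754236), np.float64(176.8003212242941))
(np.float64(320.92934921651926), np.float64(182.60612097541477))
```

View pics/w16.png

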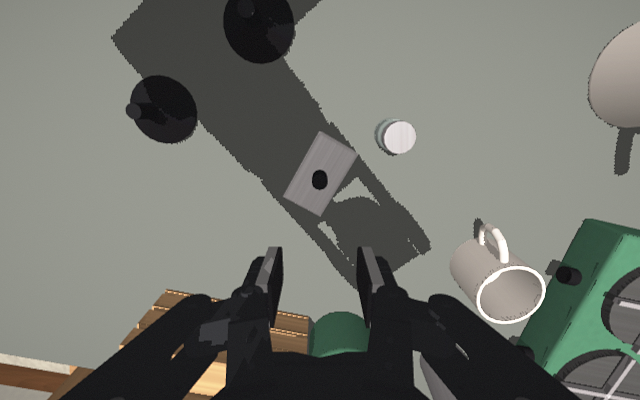

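```bash
python3 - <<'E'
from h import *
f=pickle.load(open('pics/w16.pkl','rb'))
P=[onz(f,*c,36)[:2] for c in [(322,131),(358,154),(320,216),(284,194)]]; print(np.round(P,0).tolist(),np.mean(P,0))
d=P[0]-P[3];print(np.degrees(np.arctan2(d[1],d[0])),np.hypot(*d)); d=P[1]-P[2];print(np.degrees(np.arctan2(d[1],d[0])),np.hypot(*d))
print(onz(f,320,180.5,64))
E
```

```text
[[425.0, -278.0], [472.0, -294.0], [447.0, -380.0], [397.0, -362.0]] [ 435.18695086 -328.84841076]
71.47512031816012 88.68112248462809
73.31567398320355 89.91415851415817
[ 434.44160584 -328.8831597    64.        ]
```

Call:
{"name": "arm_command", "arguments": {
  "targets": [
    [0,-0.001,0.03,0,0,0],
    [0,0,0.04,0,0,0],
    [0,0,0.04,0,0,0],
    [0,0,0.04,0,0,0],
    [0,0,0.025,0,0,0],
    [0,0,0.015,0,0,0],
    [0,0,0.005,0,0,0],
    [0,0,0,0,0,0],
    [0,0,0,0,0,0]
  ]
}}

```text
clock: 24.32
eef_pos: [435.9, -329.7, 8.0]
tcp_rot: [3.141, -0.0, 0.23]
contact_force: [0.3, 0.3, 0.2]
opening: 0.467
```

Call:
{"name": "arm_command", "arguments": {
  "targets": [
    [0,0,0,0,0,0],
    [0,0,0,0,0,0],
    [0,0,0,0,0,0],
    [0,0,0,0,0,0],
    [0,0,0,0,0,0],
    [0,0,0,0,0,0]
  ],
  "fingers": 0.0,
  "squeeze": 60
}}

```text
clock: 24.82
eef_pos: [436.2, -330.6, 8.8]
tcp_rot: [3.14, -0.002, 0.229]
contact_force: [-0.8, 2.1, 7.5]
opening: 0.182
```

Call:
{"name": "arm_command", "arguments": {
  "targets": [
    [0,0,-0.01,0,0,0],
    [0,0,-0.03,0,0,0],
    [0,0,-0.04,0,0,0],
    [0,0,-0.04,0,0,0],
    [0,0,-0.04,0,0,0],
    [0,0,0,0,0,-0.115],
    [0,0,0,0,0,-0.115],
    [0,0,0,0,0,0],
    [0,0,0,0,0,0]
  ]
}}

```text
clock: 25.57
eef_pos: [435.0, -330.0, 168.0]
tcp_rot: [3.141, -0.0, 0.455]
contact_force: [0.3, -0.0, -1.3]
opening: 0.184
```

```bash
python3 - <<'E'
from h import *
f=snap('wrist','w17');ex=np.array([.0713,.9975]);ey=np.array([-.9975,.0713])
p=np.array([592,143.7])-50*ex+85*ey; print(p); plan(p[0],p[1],165)
E
```

```text
[503.6475  99.8855]
pos [ 434.9 -329.9  167.5] yaw 26.1 | turn [-0.  0. -0.] rows>= 1 | shift m [ 0.2506 -0.3559  0.0025] rows>= 11 clock 25.6 q6 -1.11 open 0.183 F [-0.2 -0.5 -2. ]
```

View pics/w17.png

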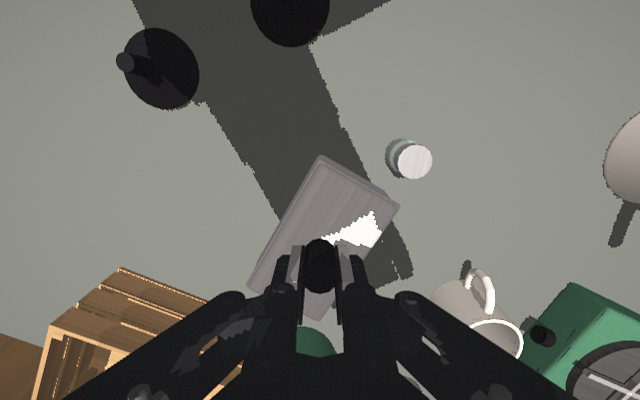

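Call:
{"name": "arm_command", "arguments": {
  "targets": [
    [0.0179,-0.0254,0,0,0,0],
    [0.0179,-0.0254,0,0,0,0],
    [0.0179,-0.0254,0,0,0,0],
    [0.0179,-0.0254,0,0,0,0],
    [0.0179,-0.0254,0,0,0,0],
    [0.0179,-0.0254,0,0,0,0],
    [0.0179,-0.0254,0,0,0,0],
    [0.0179,-0.0254,0,0,0,0],
    [0.0179,-0.0254,0,0,0,0],
    [0.0179,-0.0254,0,0,0,0],
    [0.0179,-0.0254,0,0,0,0],
    [0.0179,-0.0254,0,0,0,0],
    [0.0179,-0.0254,0,0,0,0],
    [0.0179,-0.0254,0,0,0,0],
    [0,0,0,0,0,0],
    [0,0,0,0,0,0],
    [0,0,0,0,0,0]
  ]
}}

```text
clock: 27.03
eef_pos: [501.7, 99.4, 166.9]
tcp_rot: [-3.142, 0.002, 0.458]
contact_force: [0.2, -0.5, -1.1]
opening: 0.183
```

```bash
python3 - <<'E'
from h import *
f=snap('wrist','w18');plan(504,100,93)
E
```

```text
pos [501.8  99.  167. ] yaw 26.2 | turn [0.    0.001 0.   ] rows>= 1 | shift m [0.0024 0.     0.074 ] rows>= 2 clock 27.1 q6 -0.27 open 0.18 F [ 0.1 -0.2 -2. ]
```

View pics/w18.png

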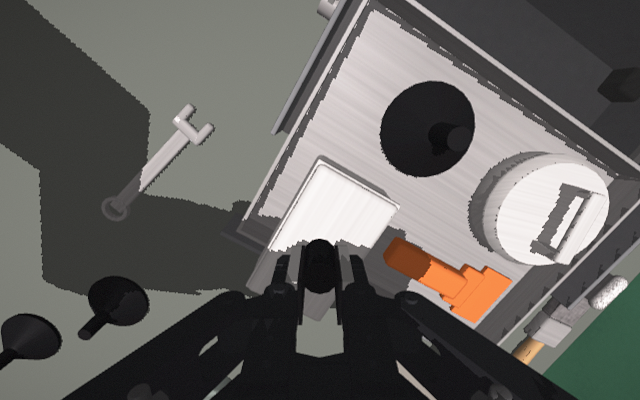

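Call:
{"name": "arm_command", "arguments": {
  "targets": [
    [0.002,0,0.03,0,0,0],
    [0,0,0.025,0,0,0],
    [0,0,0.012,0,0,0],
    [0,0,0.005,0,0,0],
    [0,0,0.002,0,0,0],
    [0,0,0,0,0,0],
    [0,0,0,0,0,0]
  ]
}}

```text
clock: 27.67
eef_pos: [504.4, 99.7, 94.1]
tcp_rot: [3.141, -0.001, 0.457]
contact_force: [0.9, -0.6, -0.7]
opening: 0.184
```

Call:
{"name": "arm_command", "arguments": {
  "targets": [
    [0,0,0,0,0,0],
    [0,0,0,0,0,0],
    [0,0,0,0,0,0],
    [0,0,0,0,0,0]
  ],
  "fingers": 0.04
}}

```text
clock: 28.0
eef_pos: [504.4, 100.5, 93.6]
tcp_rot: [3.141, -0.0, 0.459]
contact_force: [-0.4, -0.4, -0.3]
opening: 0.47
```

Call:
{"name": "arm_command", "arguments": {
  "targets": [
    [0,0,-0.02,0,0,0],
    [0,0,-0.03,0,0,0],
    [0,0,-0.03,0,0,0],
    [0,0,-0.03,0,0,0],
    [0,0,0,0,0,0],
    [0,0,0,0,0,0]
  ]
}}

```text
clock: 28.5
eef_pos: [505.4, 100.9, 205.1]
tcp_rot: [3.141, -0.004, 0.459]
contact_force: [-0.2, -1.0, -0.2]
opening: 0.468
```

```bash
python3 - <<'E'
from h import *
f=snap('wrist','w19');g=snap('scene','s19');plan(582,-100,200)
cv2.imwrite('pics/s19c.png',cv2.resize(g['image'][150:380,270:500],None,fx=2.5,fy=2.5,interpolation=cv2.INTER_CUBIC))
E
```

```text
pos [503.6 100.5 202.7] yaw 26.3 | turn [-0.     0.001 -0.   ] rows>= 1 | shift m [-0.0186  0.2145  0.0027] rows>= 6 clock 28.6 q6 -0.26 open 0.468 F [ 0.4 -0.1  0.1]
```

View pics/w19.png

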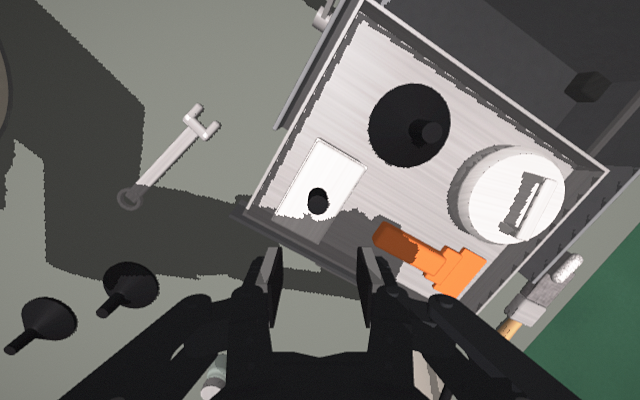

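View pics/s19c.png

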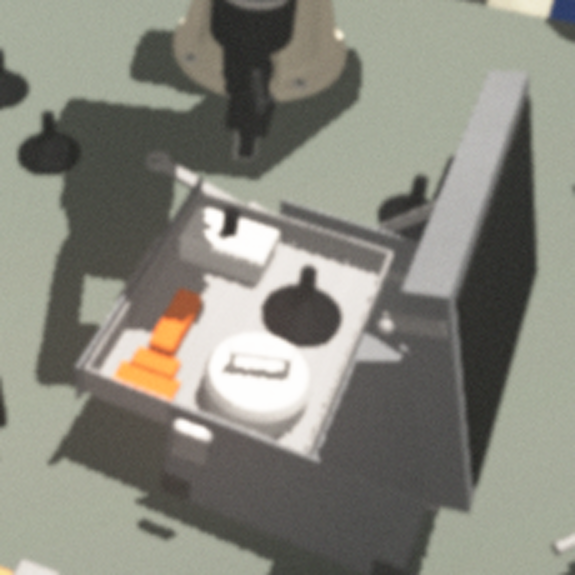

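Call:
{"name": "arm_command", "arguments": {
  "targets": [
    [0,0,0,0,0,0.106],
    [0,0,0,0,0,0.106],
    [0,0,0,0,0,0.106],
    [0,0,0,0,0,0.106],
    [0,0,0,0,0,0.106],
    [0,0,0,0,0,0],
    [0,0,0,0,0,0]
  ],
  "fingers": 0.0
}}

```text
clock: 29.18
eef_pos: [503.3, 100.5, 202.1]
tcp_rot: [3.141, 0.002, -0.068]
contact_force: [0.2, -1.1, 0.2]
opening: 0.004
```

```bash
python3 - <<'E'
from h import *
plan(577,-27,200,-4.1)
E
```

```text
pos [503.3 100.5 202.1] yaw -3.9 | turn [0.001 0.002 0.004] rows>= 1 | shift m [0.0826 0.1219 0.0021] rows>= 4 clock 29.2 q6 0.26 open 0.004 F [ 0.2 -1.1  0.2]
```

Call:
{"name": "arm_command", "arguments": {
  "targets": [
    [0.0165,0.0244,0,0,0,0.003],
    [0.0165,0.0244,0,0,0,0],
    [0.0165,0.0244,0,0,0,0],
    [0.0165,0.0244,0,0,0,0],
    [0.0165,0.0244,0,0,0,0],
    [0,0,0.04,0,0,0],
    [0,0,0.04,0,0,0],
    [0,0,0.035,0,0,0],
    [0,0,0.025,0,0,0],
    [0,0,0,0,0,0],
    [0,0,0,0,0,0],
    [0,0,0,0,0,0]
  ]
}}

```text
clock: 30.18
eef_pos: [578.4, -27.1, 64.5]
tcp_rot: [-3.142, -0.001, -0.072]
contact_force: [-0.1, -0.0, 1.5]
opening: -0.002
```

```bash
python3 - <<'E'
from h import *
f=snap('wrist','w20');g=snap('scene','s20');plan(588,123,60,-4.1)
cv2.imwrite('pics/s20c.png',cv2.resize(g['image'][150:380,220:480],None,fx=2.5,fy=2.5,interpolation=cv2.INTER_CUBIC))
E
```

```text
pos [579.1 -27.1  65.4] yaw -4.2 | turn [-0.    -0.003 -0.001] rows>= 1 | shift m [-0.0018 -0.1504  0.0054] rows>= 4 clock 30.3 q6 0.02 open 0.0 F [ 0.1 -0.6  0.1]
```

View pics/w20.png

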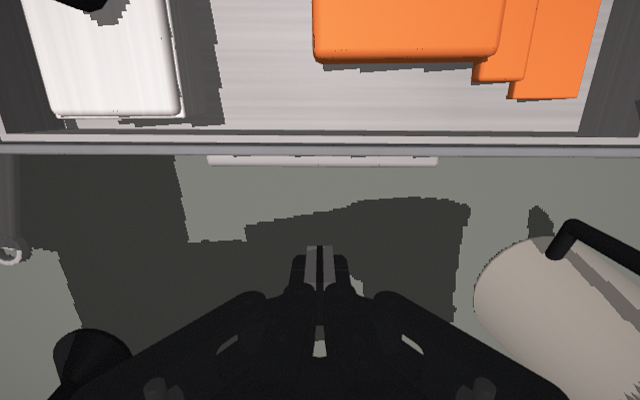

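View pics/s20c.png

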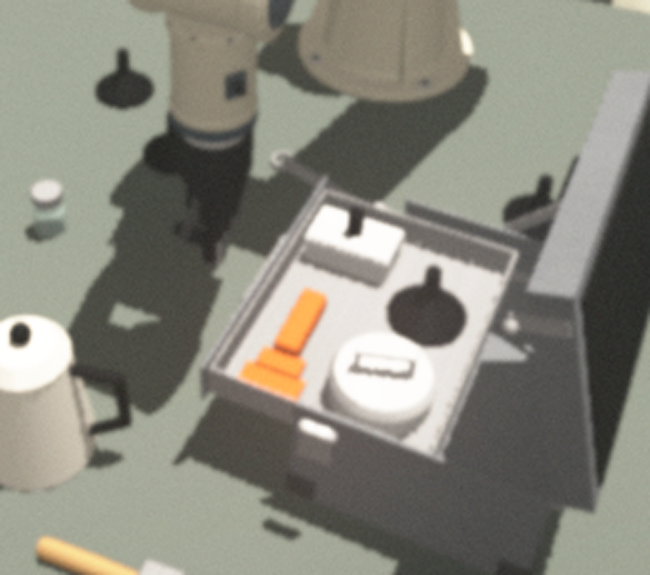

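Call:
{"name": "arm_command", "arguments": {
  "targets": [
    [0,-0.015,0.003,0,0,0],
    [0,-0.015,0.002,0,0,0],
    [0,-0.01,0,0,0,0],
    [0,-0.008,0,0,0,0],
    [0,-0.008,0,0,0,0],
    [0,-0.008,0,0,0,0],
    [0,-0.008,0,0,0,0],
    [0,-0.008,0,0,0,0],
    [0,-0.008,0,0,0,0],
    [0,-0.008,0,0,0,0],
    [0,-0.008,0,0,0,0],
    [0,-0.008,0,0,0,0],
    [0,-0.008,0,0,0,0]
  ]
}}

```text
clock: 31.37
eef_pos: [586.4, 93.3, 58.3]
tcp_rot: [3.142, 0.0, -0.074]
contact_force: [1.1, -2.0, 0.9]
opening: 0.002
```

```bash
python3 - <<'E'
from h import *
f=snap('wrist','w21');plan(588,123,60,-4.1)
E
```

```text
pos [586.5  94.6  58.3] yaw -4.2 | turn [-0.001  0.    -0.002] rows>= 1 | shift m [-0.0005 -0.0284 -0.0017] rows>= 1 clock 31.4 q6 0.23 open -0.003 F [ 0.1  0.5 -0.7]
```

View pics/w21.png

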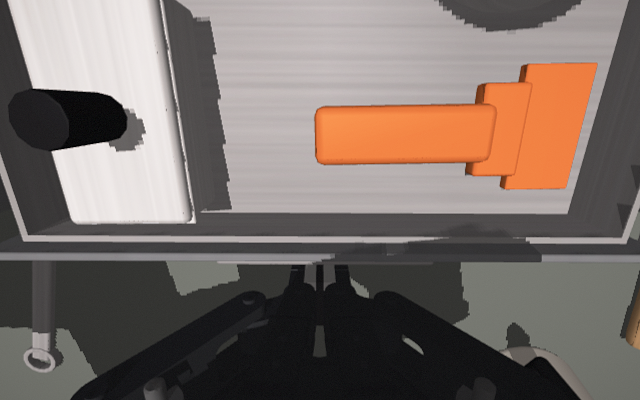

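Call:
{"name": "arm_command", "arguments": {
  "targets": [
    [0,-0.006,0,0,0,0],
    [0,-0.006,0,0,0,0],
    [0,-0.006,0,0,0,0],
    [0,-0.006,0,0,0,0]
  ]
}}

```text
clock: 31.75
eef_pos: [587.2, 111.3, 58.1]
tcp_rot: [3.132, 0.002, -0.07]
contact_force: [0.1, -62.7, 10.9]
opening: -0.003
```

Call:
{"name": "arm_command", "arguments": {
  "targets": [
    [0,-0.005,0,0,0,0],
    [0,-0.004,0,0,0,0],
    [0,-0.003,0,0,0,0],
    [0,0,0,0,0,0]
  ]
}}

```text
clock: 32.08
eef_pos: [587.0, 110.9, 58.2]
tcp_rot: [3.116, 0.004, -0.068]
contact_force: [-1.1, -95.5, 17.1]
opening: 0.003
```

Force rose to 95 N at the end stop, close to the 120 N limit. I sent those two pushes without checking in between, so I'm backing off and will push in single steps from here.

Call:
{"name": "arm_command", "arguments": {
  "targets": [
    [0,0.015,0,0,0,0],
    [0,0.02,0,0,0,0],
    [0,0.02,0,0,0,0],
    [0,0.02,0,0,0,0],
    [0,0.02,0,0,0,0],
    [0,0,-0.04,0,0,0],
    [0,0,-0.04,0,0,0],
    [0,0,-0.04,0,0,0],
    [0,0,0,0,0,0],
    [0,0,0,0,0,0]
  ]
}}

```text
clock: 32.92
eef_pos: [583.8, 34.2, 181.1]
tcp_rot: [-3.14, -0.005, -0.074]
contact_force: [0.7, 0.6, -0.9]
opening: -0.003
```

```bash
python3 - <<'E'
from h import *
f=snap('wrist','w22');g=snap('scene','s22');t=snap('top','t22');plan(588,123,60,-4.1)
cv2.imwrite('pics/s22c.png',cv2.resize(g['image'][150:380,270:500],None,fx=2.5,fy=2.5,interpolation=cv2.INTER_CUBIC))
cv2.imwrite('pics/t22c.png',cv2.resize(t['image'][80:280,150:380],None,fx=3,fy=3,interpolation=cv2.INTER_CUBIC))
E
```

```text
pos [581.   34.  177.1] yaw -4.2 | turn [ 0.     0.002 -0.002] rows>= 1 | shift m [ 0.0007 -0.0893  0.1171] rows>= 4 clock 33.1 q6 0.13 open 0.001 F [ 0.1 -0.5 -0.9]
```

View pics/w22.png

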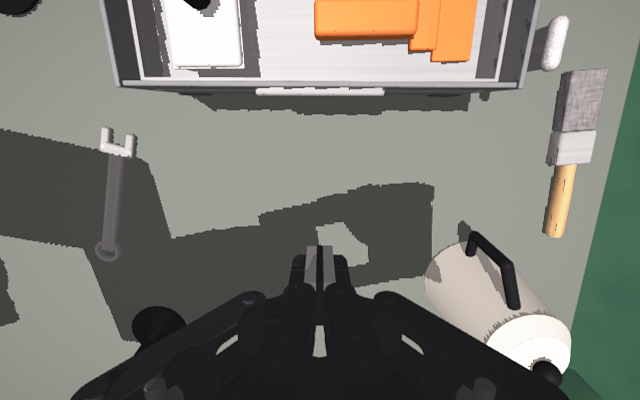

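View pics/s22c.png

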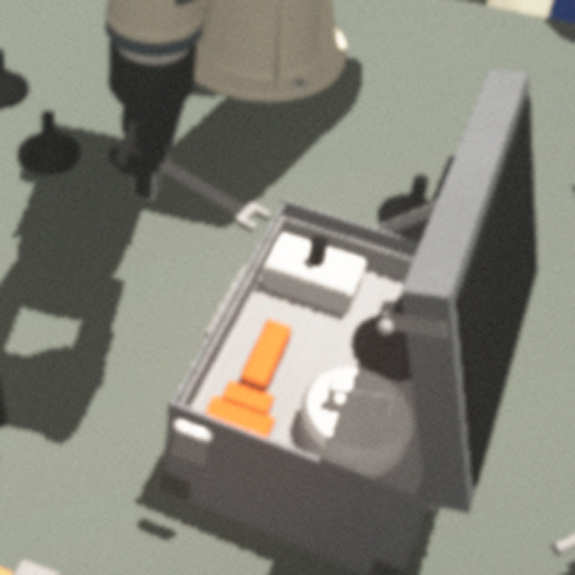

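View pics/t22c.png

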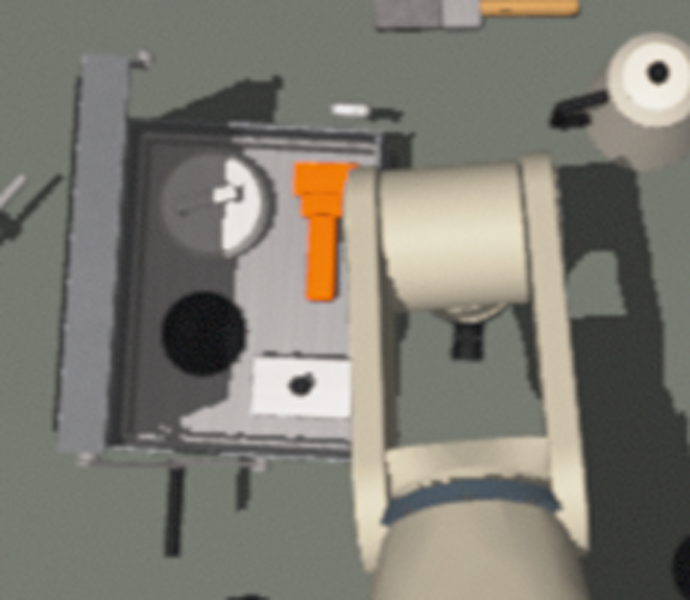

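```bash
python3 - <<'E'
from h import *
f=pickle.load(open('pics/w22.pkl','rb'))
c=f['image'][60:120,100:560]; cv2.imwrite('pics/w22c.png',cv2.resize(c,None,fx=1.7,fy=4,interpolation=cv2.INTER_CUBIC))
a=onz(f,118,86,127);b=onz(f,525,86,127);print(a.round(1),b.round(1),np.linalg.norm(a-b)); d=b-a; print('yaw',np.arctan2(d[1],d[0])+np.pi/2)
l=onz(f,256,94,122);m=onz(f,384,94,122);print('lip',l.round(1),m.round(1),((l+m)/2).round(1),np.linalg.norm(l-m))
ex=np.array([.0713,.9975]); mid=(a+b)[:2]/2; print('mid',mid,'chest0',mid+114*ex, 'from lip',((l+m)/2)[:2]+120*ex)
E
```

```text
[441.4 139.2 127. ] [743.9 116.9 127. ] 303.2677254594487
yaw 1.4972564558938268
lip [541.7 126.4 122. ] [639.6 119.1 122. ] [590.6 122.7 122. ] 98.1828322345915
mid [592.62883425 128.04175083] chest0 [600.75703425 241.75675083] from lip [599.16967011 242.44571172]
```

View pics/w22c.png

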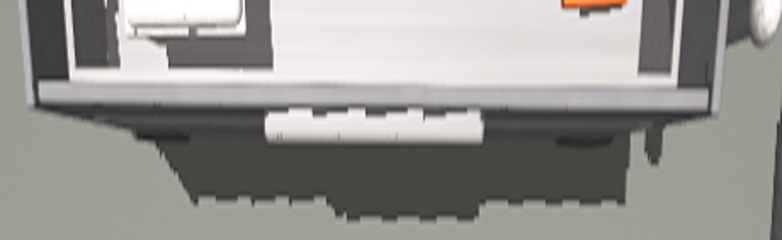

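The tray is home, with its panel flush against the chest front, and the chest origin is at about (600,242), yaw 1.497. Next is the stay: I turn the gripper and view the knee from close up.

Call:
{"name": "arm_command", "arguments": {
  "targets": [
    [0,0,-0.03,0,0,-0.121],
    [0,0,-0.03,0,0,-0.121],
    [0,0,0,0,0,-0.121],
    [0,0,0,0,0,-0.121],
    [0,0,0,0,0,-0.121],
    [0,0,0,0,0,-0.121],
    [0,0,0,0,0,-0.121],
    [0,0,0,0,0,-0.121],
    [0,0,0,0,0,-0.121],
    [0,0,0,0,0,-0.121],
    [0,0,0,0,0,-0.121],
    [0,0,0,0,0,-0.121],
    [0,0,0,0,0,-0.121],
    [0,0,0,0,0,0],
    [0,0,0,0,0,0]
  ],
  "fingers": 0.045
}}

```text
clock: 34.32
eef_pos: [581.3, 33.8, 236.9]
tcp_rot: [-3.139, 0.0, 1.495]
contact_force: [-0.5, 0.1, -0.7]
opening: 0.528
```

```bash
python3 - <<'E'
from h import *
plan(375,285,240)
E
```

```text
pos [581.3  33.8 236.9] yaw 85.7 | turn [-0.003  0.    -0.   ] rows>= 1 | shift m [ 0.2349 -0.2246 -0.0031] rows>= 8 clock 34.3 q6 -1.44 open 0.528 F [-0.5  0.1 -0.7]
```

Call:
{"name": "arm_command", "arguments": {
  "targets": [
    [0.0235,-0.0225,0,0,0,0],
    [0.0235,-0.0225,0,0,0,0],
    [0.0235,-0.0225,0,0,0,0],
    [0.0235,-0.0225,0,0,0,0],
    [0.0235,-0.0225,0,0,0,0],
    [0.0235,-0.0225,0,0,0,0],
    [0.0235,-0.0225,0,0,0,0],
    [0.0235,-0.0225,0,0,0,0],
    [0.0235,-0.0225,0,0,0,0],
    [0.0235,-0.0225,0,0,0,0],
    [0,0,0,0,0,0],
    [0,0,0,0,0,0]
  ]
}}

```text
clock: 35.32
eef_pos: [373.3, 285.1, 237.9]
tcp_rot: [-3.141, 0.001, 1.499]
contact_force: [0.5, -0.5, -0.6]
opening: 0.525
```

```bash
python3 - <<'E'
from h import *
f=snap('wrist','w23');plan(391,292,240)
E
```

```text
pos [374.  284.4 238. ] yaw 85.8 | turn [-0.     0.001 -0.   ] rows>= 1 | shift m [ 0.0088  0.0164 -0.002 ] rows>= 1 clock 35.4 q6 -0.85 open 0.527 F [ 0.8 -0.3  0.2]
```

View pics/w23.png

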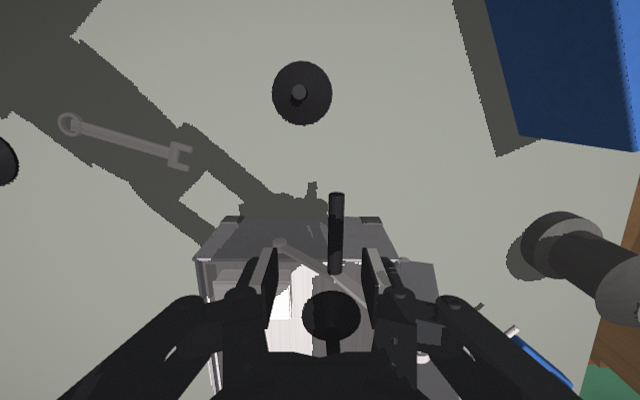

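```bash
python3 - <<'E'
from h import *
f=pickle.load(open('pics/w23.pkl','rb'));t=pickle.load(open('pics/top0.pkl','rb'));t2=snap('top','t23')
cv2.imwrite('pics/t0k.png',np.hstack([cv2.resize(t['image'][220:280,180:250],None,fx=5,fy=5,interpolation=cv2.INTER_CUBIC),cv2.resize(t2['image'][220:280,180:250],None,fx=5,fy=5,interpolation=cv2.INTER_CUBIC)]))
cv2.imwrite('pics/w23k.png',cv2.resize(f['image'][180:290,280:400],None,fx=5,fy=5,interpolation=cv2.INTER_CUBIC))
O=np.array([600,242]);ex=np.array([.0736,.9973]);ey=np.array([-.9973,.0736])
for th in (40,45,50,55,60,65):
    x=-20+88*np.cos(np.radians(th));z=110+88*np.sin(np.radians(th))
    e=[np.r_[O+x*ex+y*ey,z] for y in (160,238)]
    print(th,np.round([x,z],0),[np.round(proj(c,q),1).tolist() for c in (f,t) for q in e])
E
```

```text
40 [ 47. 167.] [[340.7, 267.5], [342.8, 190.6], [207.0, 235.5], [205.3, 265.6]]
45 [ 42. 172.] [[335.6, 270.6], [337.4, 192.4], [208.5, 235.6], [206.8, 265.9]]
50 [ 37. 177.] [[329.9, 273.5], [331.1, 194.1], [210.3, 235.7], [208.5, 266.1]]
55 [ 30. 182.] [[323.5, 276.2], [324.1, 195.7], [212.2, 235.9], [210.5, 266.4]]
60 [ 24. 186.] [[316.5, 278.7], [316.3, 197.2], [214.4, 236.0], [212.6, 266.6]]
65 [ 17. 190.] [[308.9, 280.9], [308.0, 198.4], [216.8, 236.1], [215.0, 266.8]]
```

View pics/t0k.png

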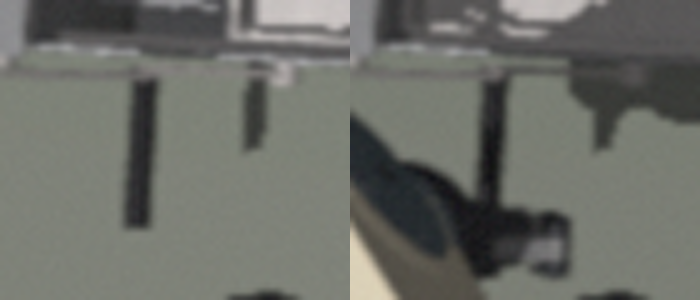

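View pics/w23k.png

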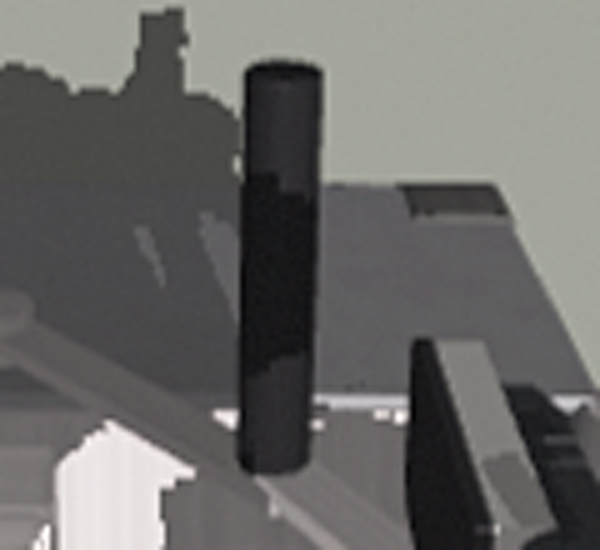

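```bash
python3 - <<'E'
from h import *
plan(395.6,297.7,121,85.8)
E
```

```text
pos [374.5 283.9 238. ] yaw 85.8 | turn [-0.     0.001 -0.   ] rows>= 1 | shift m [0.0153 0.02   0.117 ] rows>= 3 clock 35.4 q6 -0.85 open 0.527 F [ 0.1  0.1 -0.9]
```

Call:
{"name": "arm_command", "arguments": {
  "targets": [
    [0.008,0.01,0,0,0,0],
    [0.0073,0.01,0,0,0,0],
    [0,0,0.03,0,0,0],
    [0,0,0.025,0,0,0],
    [0,0,0.02,0,0,0],
    [0,0,0.01,0,0,0],
    [0,0,0,0,0,0],
    [0,0,0,0,0,0]
  ]
}}

```text
clock: 36.08
eef_pos: [396.3, 298.1, 153.5]
tcp_rot: [-3.141, 0.0, 1.498]
contact_force: [0.4, 0.3, -0.1]
opening: 0.525
```

```bash
python3 - <<'E'
from h import *
f=snap('wrist','w24');plan(395.6,297.7,121,85.8)
cv2.imwrite('pics/w24c.png',cv2.resize(f['image'][170:370,220:420],None,fx=3,fy=3,interpolation=cv2.INTER_CUBIC))
E
```

```text
pos [396.6 298.4 154.2] yaw 85.8 | turn [ 0.001 -0.001  0.001] rows>= 1 | shift m [-0.0008 -0.001   0.0332] rows>= 1 clock 36.1 q6 -0.86 open 0.528 F [-0.2 -0.8  0.8]
```

View pics/w24c.png

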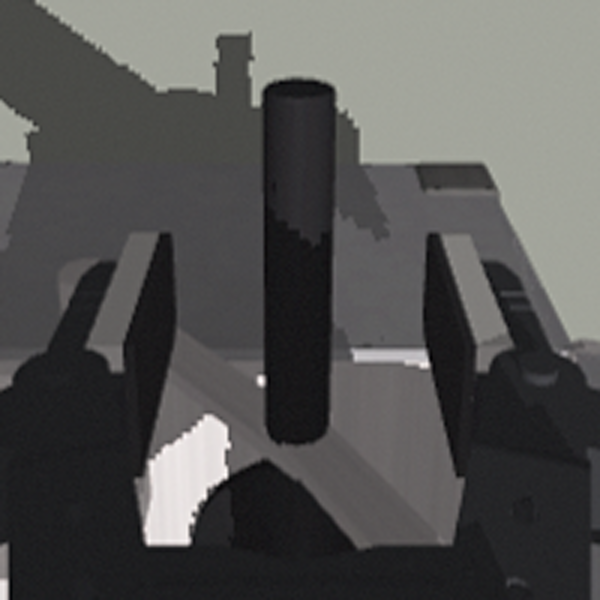

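Call:
{"name": "arm_command", "arguments": {
  "targets": [
    [0,0,0.015,0,0,0],
    [0,0,0.01,0,0,0],
    [0,0,0.007,0,0,0],
    [0,0,0,0,0,0],
    [0,0,0,0,0,0]
  ]
}}

```text
clock: 36.55
eef_pos: [395.5, 298.1, 121.5]
tcp_rot: [-3.141, 0.0, 1.499]
contact_force: [-0.6, -0.3, 0.9]
opening: 0.524
```

Call:
{"name": "arm_command", "arguments": {
  "targets": [
    [0,0,0,0,0,0],
    [0,0,0,0,0,0],
    [0,0,0,0,0,0],
    [0,0,0,0,0,0],
    [0,0,0,0,0,0],
    [0,0,0,0,0,0]
  ],
  "fingers": 0.0,
  "squeeze": 50
}}

```text
clock: 37.05
eef_pos: [395.8, 298.0, 122.0]
tcp_rot: [3.141, -0.0, 1.499]
contact_force: [-0.8, -2.6, 5.6]
opening: 0.143
```

```bash
python3 - <<'E'
from h import *
f=snap('wrist','w25');plan(395.6,297.7,121,85.8)
th0=46.5
for a in range(0,145,10):
    th=np.radians(th0+a); print(a, np.round(88*(np.array([np.cos(th),np.sin(th)])-[np.cos(np.radians(th0)),np.sin(np.radians(th0))]),1))
E
```

```text
pos [395.7 298.  122. ] yaw 85.9 | turn [ 0.001 -0.     0.002] rows>= 1 | shift m [-0.0003 -0.0001  0.001 ] rows>= 1 clock 37.1 q6 -0.86 open 0.141 F [-0.5 -3.3  6.1]
0 [0. 0.]
10 [-12.    9.5]
20 [-25.5  16.9]
30 [-40.   21.7]
40 [-55.2  24. ]
50 [-70.5  23.6]
60 [-85.6  20.5]
70 [-99.8  14.9]
80 [-112.9    6.9]
90 [-124.4   -3.3]
100 [-134.   -15.3]
110 [-141.3  -28.7]
120 [-146.1  -43.3]
130 [-148.4  -58.5]
140 [-148.   -73.8]
```

View pics/w25.png

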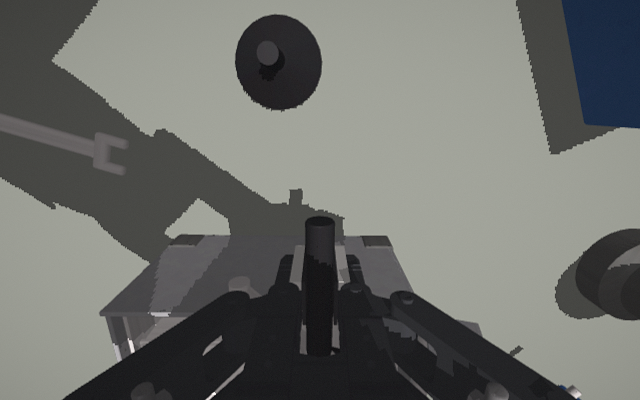

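The bar is pinched at 12 mm opening. I lift it along the circle, up and forward, for the first 20°.

Call:
{"name": "arm_command", "arguments": {
  "targets": [
    [-0.0058,0,-0.005,0,0,0],
    [-0.0062,0,-0.0045,0,0,0],
    [-0.0066,0,-0.0039,0,0,0],
    [-0.0069,0,-0.0035,0,0,0],
    [0,0,0,0,0,0],
    [0,0,0,0,0,0]
  ]
}}

```text
clock: 37.6
eef_pos: [394.0, 274.1, 140.0]
tcp_rot: [3.141, -0.004, 1.498]
contact_force: [-4.4, 5.7, 9.8]
opening: 0.143
```

```bash
python3 - <<'E'
from h import *
f=snap('wrist','w26');plan(395.6,297.7,121,85.8)
E
```

```text
pos [394.  274.2 140. ] yaw 85.8 | turn [ 0.001 -0.004  0.   ] rows>= 1 | shift m [ 0.0236 -0.0001  0.019 ] rows>= 1 clock 37.6 q6 -0.9 open 0.14 F [-5.1  5.8  9.1]
```

View pics/w26.png

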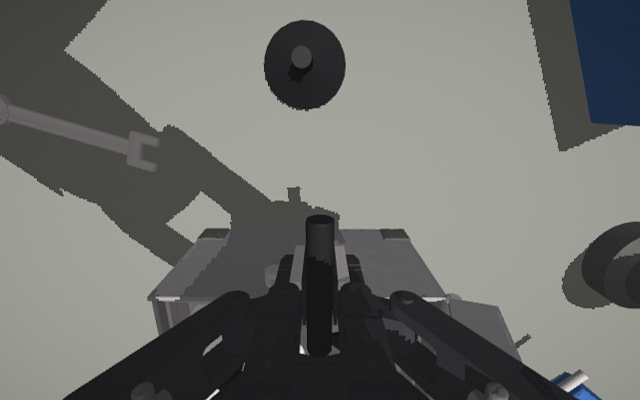

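Call:
{"name": "arm_command", "arguments": {
  "targets": [
    [-0.0072,0,-0.0027,0,0,0],
    [-0.0073,0,-0.0021,0,0,0],
    [-0.0076,0,-0.0015,0,0,0],
    [-0.0076,0,-0.0008,0,0,0],
    [0,0,0,0,0,0]
  ]
}}

```text
clock: 38.07
eef_pos: [392.3, 244.0, 147.5]
tcp_rot: [3.139, -0.004, 1.498]
contact_force: [-4.1, 3.9, 13.2]
opening: 0.139
```

Call:
{"name": "arm_command", "arguments": {
  "targets": [
    [-0.0077,0,-0.001,0,0,0],
    [-0.0076,0,0.0,0,0,0],
    [-0.0076,0,0.0012,0,0,0],
    [-0.0075,0,0.0019,0,0,0],
    [0,0,0,0,0,0]
  ]
}}

```text
clock: 38.48
eef_pos: [389.8, 212.6, 144.1]
tcp_rot: [3.14, -0.002, 1.498]
contact_force: [0.5, 1.9, 2.1]
opening: 0.141
```

```bash
python3 - <<'E'
from h import *
f=snap('wrist','w27');g=snap('scene','s27');plan(395.6,297.7,121,85.8)
cv2.imwrite('pics/s27c.png',cv2.resize(g['image'][130:380,270:520],None,fx=2.3,fy=2.3,interpolation=cv2.INTER_CUBIC))
E
```

```text
pos [389.8 212.6 144. ] yaw 85.9 | turn [ 0.001 -0.     0.001] rows>= 1 | shift m [ 0.0853 -0.0004  0.023 ] rows>= 3 clock 38.6 q6 -1.0 open 0.14 F [-1.1 -1.3  5.9]
```

View pics/s27c.png

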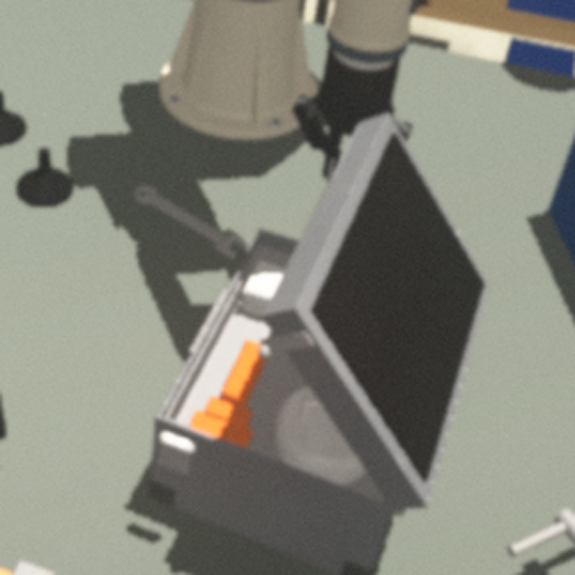

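Call:
{"name": "arm_command", "arguments": {
  "targets": [
    [-0.0073,0,0.0025,0,0,0],
    [-0.0069,0,0.0031,0,0,0],
    [-0.0067,0,0.0037,0,0,0],
    [-0.0064,0,0.0043,0,0,0],
    [0,0,0,0,0,0]
  ]
}}

```text
clock: 39.0
eef_pos: [387.5, 185.2, 129.6]
tcp_rot: [3.141, -0.0, 1.499]
contact_force: [2.2, -1.1, -3.3]
opening: 0.139
```

Call:
{"name": "arm_command", "arguments": {
  "targets": [
    [-0.006,0,0.0049,0,0,0],
    [-0.0055,0,0.0053,0,0,0],
    [-0.0051,0,0.0058,0,0,0],
    [-0.0045,0,0.0062,0,0,0],
    [0,0,0,0,0,0]
  ]
}}

```text
clock: 39.42
eef_pos: [386.3, 164.5, 106.9]
tcp_rot: [3.141, -0.001, 1.499]
contact_force: [4.9, 4.1, -10.9]
opening: 0.142
```

```bash
python3 - <<'E'
from h import *
f=snap('wrist','w28');g=snap('scene','s28');plan(395.6,297.7,121,85.8)
cv2.imwrite('pics/s28c.png',cv2.resize(g['image'][130:380,270:520],None,fx=2.3,fy=2.3,interpolation=cv2.INTER_CUBIC))
E
```

```text
pos [386.3 164.5 106.9] yaw 85.9 | turn [ 0.001 -0.     0.001] rows>= 1 | shift m [ 0.1335 -0.0005 -0.0141] rows>= 4 clock 39.5 q6 -1.1 open 0.14 F [  4.7   1.8 -11.7]
```

View pics/s28c.png

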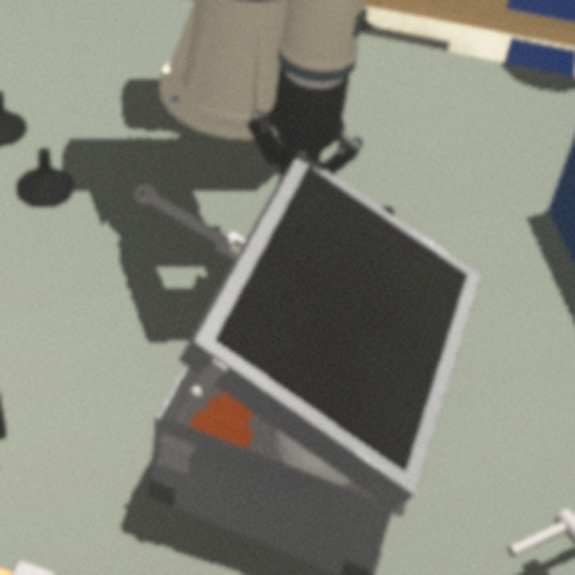

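View pics/w28.png

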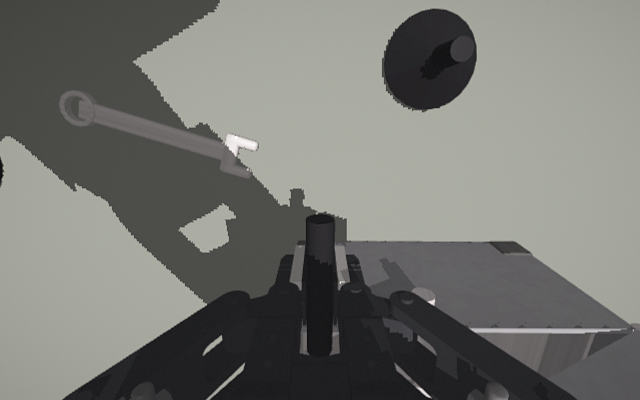

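Call:
{"name": "arm_command", "arguments": {
  "targets": [
    [-0.004,0,0.0065,0,0,0],
    [-0.0033,0,0.0069,0,0,0],
    [-0.0027,0,0.0072,0,0,0],
    [0,0,0,0,0,0]
  ]
}}

```text
clock: 39.85
eef_pos: [385.6, 154.9, 86.2]
tcp_rot: [3.141, -0.001, 1.499]
contact_force: [4.7, 5.1, -9.4]
opening: 0.14
```

Call:
{"name": "arm_command", "arguments": {
  "targets": [
    [-0.0021,0,0.0074,0,0,0],
    [-0.0015,0,0.004,0,0,0],
    [0,0,0,0,0,0]
  ]
}}

```text
clock: 40.1
eef_pos: [385.5, 151.8, 75.1]
tcp_rot: [3.141, -0.002, 1.498]
contact_force: [2.6, 7.6, -5.7]
opening: 0.142
```

```bash
python3 - <<'E'
from h import *
f=snap('wrist','w29');g=snap('scene','s29');plan(395.6,297.7,121,85.8)
cv2.imwrite('pics/s29c.png',cv2.resize(g['image'][130:380,270:520],None,fx=2.3,fy=2.3,interpolation=cv2.INTER_CUBIC))
E
```

```text
pos [385.5 151.8  75.3] yaw 85.9 | turn [ 0.001 -0.001  0.001] rows>= 1 | shift m [ 0.1462 -0.0006 -0.0457] rows>= 4 clock 40.2 q6 -1.13 open 0.141 F [ 2.7  6.9 -8.4]
```

View pics/s29c.png

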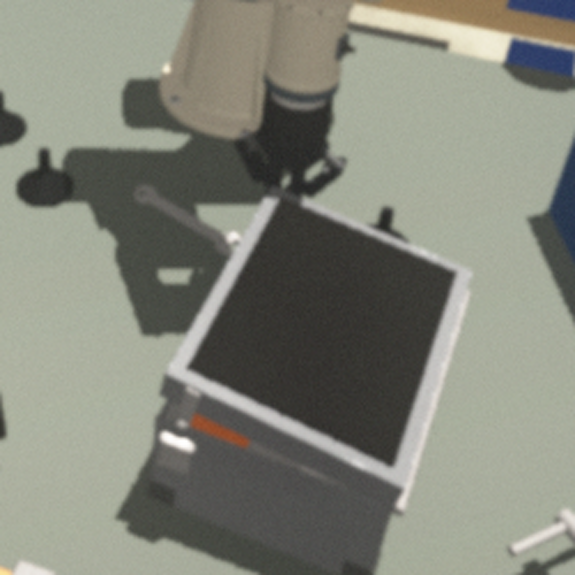

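Call:
{"name": "arm_command", "arguments": {
  "targets": [
    [-0.001,0,0.005,0,0,0],
    [-0.0003,0,0.005,0,0,0],
    [0,0,0,0,0,0]
  ]
}}

```text
clock: 40.45
eef_pos: [385.5, 150.3, 65.3]
tcp_rot: [3.141, -0.001, 1.499]
contact_force: [0.2, 6.3, 3.4]
opening: 0.141
```

```bash
python3 - <<'E'
from h import *
f=snap('wrist','w30');g=snap('scene','s30');plan(395.6,297.7,121,85.8)
cv2.imwrite('pics/s30c.png',cv2.resize(g['image'][180:380,310:510],None,fx=2.9,fy=2.9,interpolation=cv2.INTER_CUBIC))
E
```

```text
pos [385.5 150.3  65.6] yaw 85.9 | turn [ 0.001 -0.001  0.001] rows>= 1 | shift m [ 0.1477 -0.0007 -0.0554] rows>= 4 clock 40.5 q6 -1.13 open 0.139 F [2.  5.9 0.8]
```

View pics/s30c.png

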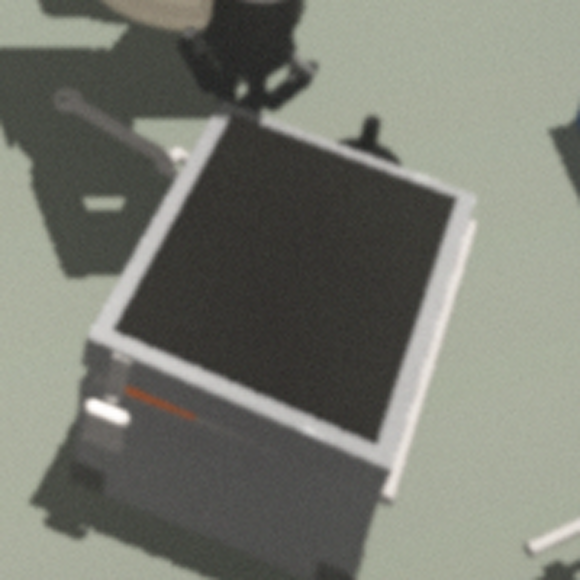

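Call:
{"name": "arm_command", "arguments": {
  "targets": [
    [0,0,0,0,0,0],
    [0,0,0,0,0,0],
    [0,0,0,0,0,0],
    [0,0,0,0,0,0]
  ],
  "fingers": 0.04
}}

```text
clock: 40.88
eef_pos: [384.4, 149.3, 65.3]
tcp_rot: [-3.141, 0.001, 1.499]
contact_force: [-0.6, 0.2, -0.5]
opening: 0.474
```

Call:
{"name": "arm_command", "arguments": {
  "targets": [
    [0,0,-0.01,0,0,0],
    [0,0,-0.03,0,0,0],
    [0,0,-0.04,0,0,0],
    [0,0,-0.04,0,0,0],
    [0,0,-0.04,0,0,0],
    [0,0,0,0,0,0],
    [0,0,0,0,0,0]
  ]
}}

```text
clock: 41.47
eef_pos: [386.1, 149.9, 227.6]
tcp_rot: [3.137, -0.002, 1.499]
contact_force: [-0.4, -0.2, -0.6]
opening: 0.47
```

```bash
python3 - <<'E'
from h import *
f=snap('wrist','w31')
O=np.array([600,242]);ex=np.array([.0736,.9973]);ey=np.array([-.9973,.0736]); p=O-80*ex; print(p); plan(p[0],p[1],225)
E
```

```text
[594.112 162.216]
pos [384.8 149.5 225.8] yaw 85.9 | turn [ 0.001 -0.    -0.   ] rows>= 1 | shift m [0.0277 0.2078 0.0008] rows>= 6 clock 41.5 q6 -1.13 open 0.469 F [ 1.  -0.  -0.6]
```

View pics/w31.png

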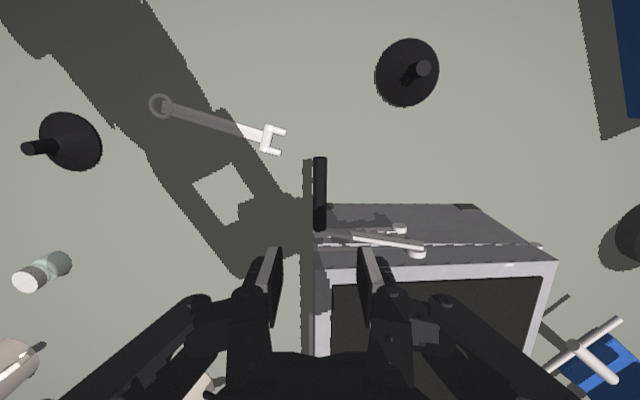

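Call:
{"name": "arm_command", "arguments": {
  "targets": [
    [0.004,0.0297,0,0,0,0],
    [0.004,0.0297,0,0,0,0],
    [0.004,0.0297,0,0,0,0],
    [0.004,0.0297,0,0,0,0],
    [0.004,0.0297,0,0,0,0],
    [0.004,0.0297,0,0,0,0],
    [0.004,0.0297,0,0,0,0],
    [0,0,0.03,0,0,0],
    [0,0,0.025,0,0,0],
    [0,0,0,0,0,0],
    [0,0,0,0,0,0]
  ],
  "fingers": 0.0
}}

```text
clock: 42.43
eef_pos: [591.9, 161.9, 167.6]
tcp_rot: [-3.136, 0.002, 1.499]
contact_force: [0.2, 0.2, -0.2]
opening: -0.003
```

```bash
python3 - <<'E'
from h import *
f=snap('wrist','w32')
plan(594.1,162.2,134)
E
```

```text
pos [593.2 162.3 169.6] yaw 85.9 | turn [-0.003  0.001 -0.   ] rows>= 1 | shift m [-0.0001  0.0009  0.0356] rows>= 1 clock 42.5 q6 -1.23 open -0.003 F [ 0.3 -0.1  0.8]
```

View pics/w32.png

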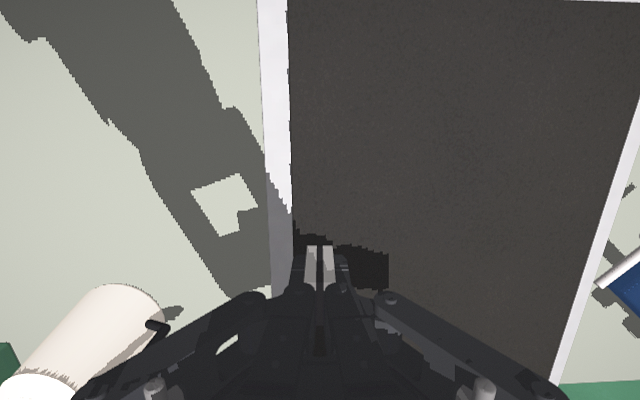

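Fingertips are over the mat near its front edge at (320,250). I press down in small steps, checking the force after each.

Call:
{"name": "arm_command", "arguments": {
  "targets": [
    [0,0,0.006,0,0,0],
    [0,0,0.006,0,0,0],
    [0,0,0.004,0,0,0],
    [0,0,0,0,0,0]
  ]
}}

```text
clock: 42.82
eef_pos: [593.7, 162.5, 154.1]
tcp_rot: [-3.141, 0.0, 1.499]
contact_force: [-0.5, 0.5, 0.4]
opening: 0.002
```

Call:
{"name": "arm_command", "arguments": {
  "targets": [
    [0,0,0.004,0,0,0],
    [0,0,0.004,0,0,0],
    [0,0,0,0,0,0]
  ]
}}

```text
clock: 43.07
eef_pos: [594.1, 162.4, 146.2]
tcp_rot: [-3.142, 0.0, 1.499]
contact_force: [-0.7, -0.0, -0.7]
opening: -0.001
```

Call:
{"name": "arm_command", "arguments": {
  "targets": [
    [0,0,0.004,0,0,0],
    [0,0,0.003,0,0,0],
    [0,0,0,0,0,0]
  ]
}}

```text
clock: 43.32
eef_pos: [594.0, 162.4, 139.0]
tcp_rot: [-3.141, 0.0, 1.499]
contact_force: [0.3, -0.0, 0.2]
opening: -0.002
```

Call:
{"name": "arm_command", "arguments": {
  "targets": [
    [0,0,0.003,0,0,0],
    [0,0,0.003,0,0,0],
    [0,0,0,0,0,0]
  ]
}}

```text
clock: 43.57
eef_pos: [593.6, 162.6, 132.6]
tcp_rot: [-3.14, 0.0, 1.499]
contact_force: [-0.7, 0.2, 0.3]
opening: 0.002
```

Call:
{"name": "arm_command", "arguments": {
  "targets": [
    [0,0,0.003,0,0,0],
    [0,0,0.003,0,0,0],
    [0,0,0,0,0,0]
  ]
}}

```text
clock: 43.82
eef_pos: [594.4, 162.8, 131.0]
tcp_rot: [3.141, -0.0, 1.499]
contact_force: [-12.2, -3.0, 31.6]
opening: 0.003
```

```bash
python3 - <<'E'
from h import *
g=snap('scene','s33');plan(594,162,131)
cv2.imwrite('pics/s33c.png',cv2.resize(g['image'][180:380,310:510],None,fx=2.9,fy=2.9,interpolation=cv2.INTER_CUBIC))
O=np.array([600,242]);ex=np.array([.0736,.9973]);ey=np.array([-.9973,.0736])
for lid in (1.22,1.26,1.309):
    a=1.309-lid
    # front top edge corners
    for y in (-150,150):
        v=np.array([-230,38]); c,s=np.cos(a),np.sin(a); x=115+v[0]*c+v[1]*s*1; z=130+38*c+230*s
        p=np.r_[O+x*ex+y*ey,z]; q=np.array(proj(g,p)); print(lid,y,q.round(1),((q-[310,180])*2.9).round(0))
E
```

```text
pos [594.4 162.8 131. ] yaw 85.9 | turn [ 0.001 -0.001 -0.   ] rows>= 1 | shift m [-0.0008 -0.0004 -0.    ] rows>= 1 clock 43.9 q6 -1.23 open -0.002 F [-11.3  -2.4  30.1]
1.22 -150 [340.6 294. ] [ 89. 331.]
1.22 150 [386.3 212.1] [221.  93.]
1.26 -150 [339.5 296.4] [ 85. 338.]
1.26 150 [385.2 214.5] [218. 100.]
1.309 -150 [338.3 299.5] [ 82. 347.]
1.309 150 [383.9 217.6] [214. 109.]
```

View pics/s33c.png

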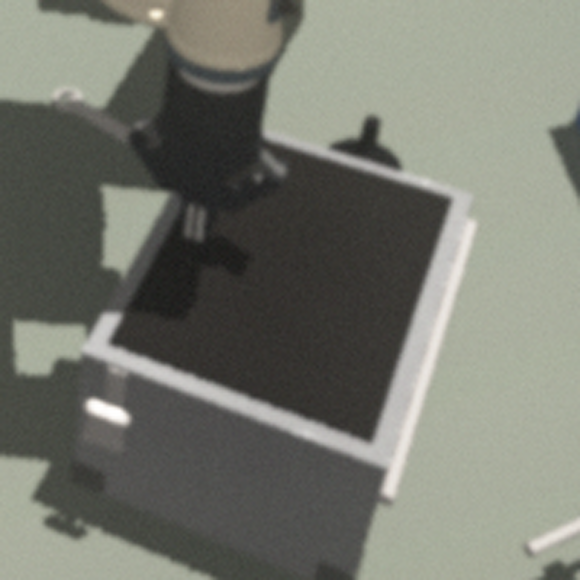

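Call:
{"name": "arm_command", "arguments": {
  "targets": [
    [0,0,0.001,0,0,0],
    [0,0,0,0,0,0]
  ]
}}

```text
clock: 44.03
eef_pos: [594.5, 162.8, 130.9]
tcp_rot: [3.14, -0.001, 1.499]
contact_force: [-14.6, -5.0, 37.7]
opening: -0.001
```

The lid is rigid under 38 N, with no further travel, so it is on its stop. I retreat and check that the catch holds.

Call:
{"name": "arm_command", "arguments": {
  "targets": [
    [0,0,-0.01,0,0,0],
    [0,0,-0.03,0,0,0],
    [0,0,-0.04,0,0,0],
    [0,0,-0.04,0,0,0],
    [0,0,-0.03,0,0,0],
    [-0.03,0.0,0,0,0,0],
    [-0.04,0.0,0,0,0,0],
    [-0.04,0.0,0,0,0,0],
    [-0.04,0.0,0,0,0,0],
    [-0.04,0.0,0,0,0,0],
    [-0.03,0,0,0,0,0],
    [0,0,0,0,0,0],
    [0,0,0,0,0,0],
    [0,0,0,0,0,0],
    [0,0,0,0,0,0]
  ]
}}

```text
clock: 45.28
eef_pos: [578.5, -55.8, 276.3]
tcp_rot: [-3.141, -0.0, 1.5]
contact_force: [-0.1, -0.6, -0.0]
opening: -0.001
```

```bash
python3 - <<'E'
from h import *
g=snap('scene','s34');t=snap('top','t34');plan(594,162,131)
cv2.imwrite('pics/s34c.png',cv2.resize(g['image'][180:380,310:510],None,fx=2.9,fy=2.9,interpolation=cv2.INTER_CUBIC))
E
```

```text
pos [578.5 -55.7 276.4] yaw 86.0 | turn [-0. -0.  0.] rows>= 1 | shift m [2.182e-01 2.000e-04 1.454e-01] rows>= 7 clock 45.4 q6 -1.6 open -0.001 F [ 0.1 -0.3 -0.4]
```

View pics/s34c.png

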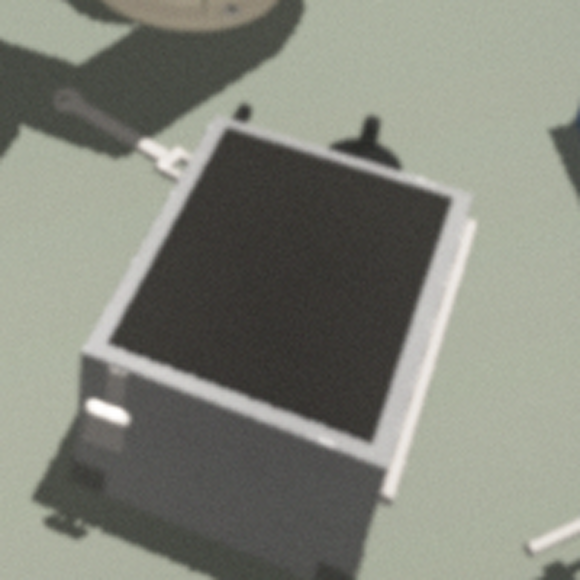

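View pics/t34.png

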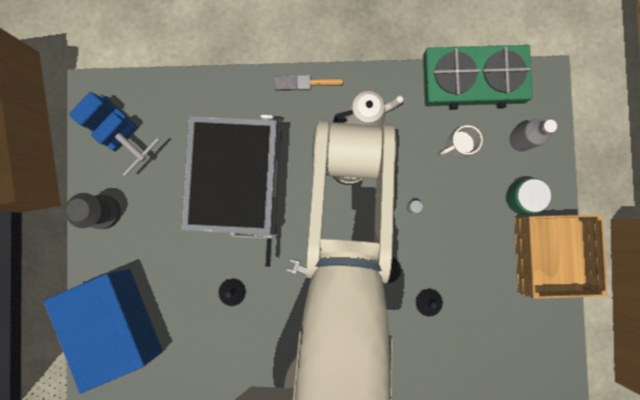

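View pics/s34.png

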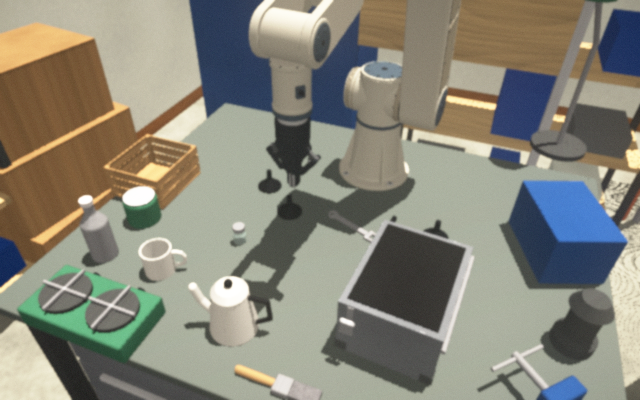

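```bash
python3 - <<'E'
from h import *
t=pickle.load(open('pics/t34.pkl','rb'))
cv2.imwrite('pics/t34c.png',cv2.resize(t['image'][110:245,175:300],None,fx=5,fy=4.4,interpolation=cv2.INTER_CUBIC))
w=snap('wrist','w34')
O=np.array([600,242]);ex=np.array([.0736,.9973]);ey=np.array([-.9973,.0736])
for s in (0,6,12): print(s,[np.round(proj(t,np.r_[O+(-120-s)*ex+y*ey,122]),1) for y in (-50,50)], 'lid edge',np.round(proj(t,np.r_[O-115*ex,168]),1),'hinge edge',np.round(proj(t,np.r_[O+115*ex,168]),1))
E
```

```text
0 [array([277.1, 160.4]), array([275.2, 197.2])] lid edge [272.6 177. ] hinge edge [184.7 173. ]
6 [array([279.3, 160.5]), array([277.4, 197.3])] lid edge [272.6 177. ] hinge edge [184.7 173. ]
12 [array([281.5, 160.6]), array([279.7, 197.4])] lid edge [272.6 177. ] hinge edge [184.7 173. ]
```

View pics/t34c.png

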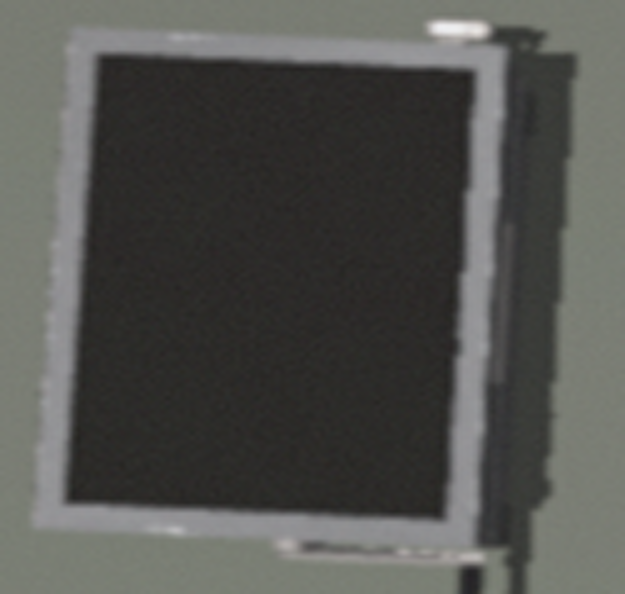

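View pics/w34.png

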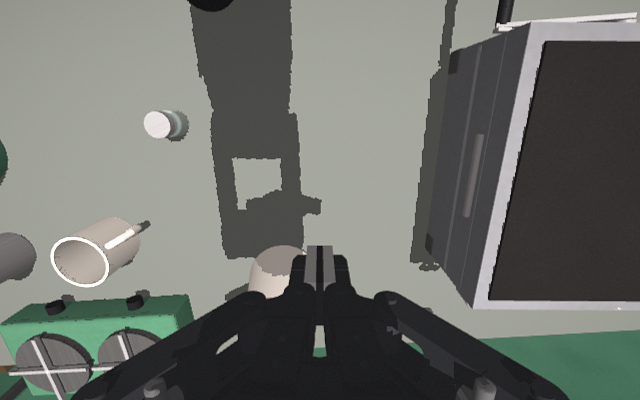

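```bash
python3 -c "
from rig import r
print(r.sense()['contact_force']); print(r.sign_off())"
```

```text
[-0.32834163  0.23005071 -0.15979617]
the job is handed in; nothing more can be done
None
```

The job is handed in, at about 45 s on the robot's clock; no verdict was reported. The scraper, mess kit, farthest funnel and tin are in the tray. I pushed the tray home, unlocked the stay and carried its bar over to bring the lid down. Then I pressed the front until the lid was rigid.

**Last checks:**
- **Lid:** its front corner matched the fully shut position and did not move when I backed off. I judged the catch as holding from the pictures, since the lid joint can't be read.
- **Tray:** the pull lip sits within about 1 mm of its home position.
- **Pot, mug and shaker:** upright and, by eye, where they began.
- **Arm:** clear of everything, with about 0 N on the tool.

**What disagreed or went wrong:**
- **Finger ends:** they sit 35–43 mm behind the reported TCP, so my first scraper grasp closed in the air above the handle. I corrected for this in every later move.
- **Tray push:** the force peaked at about 95 N at the stop, under the 120 N wrist limit, because I sent two pushes without checking between them.

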